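# Free the gear cover of the fret press

## Task

Free the gear cover on the hand press: with the flat-bladed driver give both slotted cams their quarter turn anticlockwise, so that each bar lies along its window in the cover, and stand the driver back in its wooden stand. Then lift the cover off by its handle and lay it gently, flat and handle up, in the plywood tray. Turn the cams only with the driver, not with the fingers, and leave the jar, the capo and the radius block where they are.

Things in the scene. Friction and masses are not known exactly. Their poses are not given: they have to be found in the camera images.
- press: grey hand press, fixed. Origin on the bench under the centre of its sloping apron; x away from robot, y left. Apron face 124 (slope) x 230 mm, its normal leaning 30 deg from vertical towards -x, centre 75 mm up, edges 44 and 106 mm up; a lip holds the cover's lower edge. Tower right of it at (30, -215) mm: 140 mm wide, 332 mm high, knurled wheel of 95 mm on top.
- cover: loose aluminium gear cover on the apron, 0.3 kg: plate 100 (x) x 200 (y) x 6 mm, origin at centre of underside, z out through the handle, x up the slope. Handle: black middle rib 18 (x) x 44 (y) mm, top 44 mm above underside. Windows 34 (x) x 58 (y) mm at y = +-62 mm; cam heads stand 21 mm above the underside. Lifts off along z when both bars lie along y; a bar along x holds it.
- driver: loose flat-bladed driver, 0.22 kg, 163 mm long, upright in its stand. Origin at the middle of the blade's lower edge, z up the axis to the handle. Blade 30 mm wide (along x), 5 mm thick (y), 16 mm long; shank diameter 12 mm; steel collar diameter 50 mm from z = 85 to 93 mm, which rests on the stand's top; square wooden handle 28 by 28 mm (sides along x and y) from z = 93 to 163 mm.
- stand: fixed wooden block 80 by 80 mm, 100 mm high, origin under its centre on the bench, with a 35 mm square hole straight through from the top. The driver hangs in it by its collar, its blade edge 15 mm above the bench.
- tray: fixed shallow plywood tray, outside 150 mm (x) by 250 mm (y) by 22 mm high, walls 5 mm, inner floor 5 mm above its origin, which lies under its centre on the bench.
- jar: bystander: amber glass jar, diameter 68 mm, 85 mm high, origin under its centre.
- capo: bystander: chrome capo 70 by 36 mm, 12 mm high.
- radius_block: bystander: rosewood radius block 50 by 150 mm, 30 mm high.
- cam_left: left cam (y = +62 mm on the apron): steel bar 50 (x) x 21 (y) mm. Origin at centre of slot floor; z out of the apron; slot along x, 9 mm wide, 10 mm deep, open at both ends. Bar starts 0 to 0.25 rad anticlockwise from the slope line (locked); free 1.571 rad from it, along the press's y. Turns anticlockwise looking onto the face; stops at 0 and 1.62 rad; friction 0.08 N m holds it.
- cam_right: right cam (y = -62 mm on the apron): the same as the left, same turning sense, stops and friction.
Mind the look-alikes: they are no part of the job. What is shaped like the stand but yellow is not meant.

How it is judged:
By the outcome, as a careful person would: the job done as asked, in the order asked, and still so for the second after the job is handed in, with the robot touching nothing.
It also fails if it takes over 72 s, if anything falls off the work surface, if the arm or the gripper's body presses on something with over 40 N, if the wrist force passes 120 N, or if a joint passes its speed limit or range.

## Robot

A 6-joint arm with a two-finger parallel gripper is mounted at the origin on the work surface. World frame = base frame: x ahead of the robot, y to its left, z up, the work surface at z = 0. Lengths are in m, angles in degrees, forces in N, time in s.
With the tool pointing down it reaches from about 0.4 to 0.825 m from the base axis. Payload 7 kg.
Tool frame: the origin (TCP) lies at the very end of the fingers, on their centre line; the grasp point (between the pads) lies 19 mm behind it (r.grip_depth is the distance from the TCP to the grasp point, in m); z points along the fingers, y is the line along which they close (so a half turn about z gives the same grasp; the last joint's range is limited). The gripper opens to 88 mm and grips with 3 to 60 N. Pads are 19 mm wide; open, the fingers measure 130 mm over their backs; the gripper's body (78 mm by 193 mm) begins 47 mm behind the grasp point.
Start: joints at [-47.951, 20.546, 0.682, 0, -70.136, -16.507], TCP at [0.291, -0.609, 0.227] pointing down, gripper open.
Joint ranges: [-176.03, 176.03], [-82.01, 121.73], [-58.28, 71.71], [-173.87, 95.51], [-174.79, -0.11], [-173.66, 173.66]. Speed limits (degrees/s): [136.94, 136.94, 172.46, 180, 180, 180].

## Interface

Orientations are given as [roll, pitch, yaw] about the fixed x, y, z axes, in that order (R = Rz(yaw) Ry(pitch) Rx(roll)).
In Python, from plant import r gives the robot as it stands.
- The arm moves only by the tool play_rows, never from a script. Its argument "rows" is a list that holds one entry, the list of rows, each a list of 5 numbers: the closure, from 0 (fully open) to 1 (shut), then the shift along the tool's x, y, z each as a share of 0.5 m, from -1 to 1, then the turn about the tool's z as a share of 1.5 rad, from -1 to 1. A call has exactly 8 rows; each row is the pose to reach, as a shift and turn from the pose commanded when the call began, along the tool's axes at that moment; what a row does not reach only later rows make up. A row lasts 1/12 s, in which the tool goes at most 41.7 mm and 7.16 degrees, less where a joint would pass 70% of its speed; a pose out of reach is approached as far as the arm can. A call with a number of a shift or a turn outside -1 to 1 is refused whole. A call with a gripper value outside its range is refused whole. The fingers move at their own pace and stop on an object; "squeeze" is the grip in N (left out, the last holds). Time passes only in rows, so rows that repeat a pose let the fingers close, or fill a call up. It gives the time, the measured TCP pose, the force, the opening and the grip force at its end, in the units of the state.
- r.get_state(): the state, without advancing time (a new reading comes with each control period).
- r.capture(name): name is "side" or "top" or "wrist"; returns the picture (384x512x3 uint8, red, green, blue); there is no depth.
- r.camera_info(name): a dict with "fovy" (degrees; the focal length in pixels is half the picture's height over the tangent of half this angle, whatever the lens; pixels are square), "cx", "cy" (the principal point, pixels), "k1" (the pictures are not rectified: a ray, as slopes to the right and down, at radius r is drawn at 1 + k1 r^2 times it, then the intrinsics apply), "pose" (4x4, takes a point from camera to world coordinates). Camera axes: x right, y down, z forward; pixel columns grow to the right and rows downward; lengths in m; the calibration is good to about 2 mm. A picture is of the moment at which its call begins: read the wrist's pose just before it. camera_info takes no time and is no camera call; for the wrist camera it gives the pose at the moment of the call.
- r.close_job(): hands the job in; it is judged then, once.
The state is a dict: "time_s": time; "joints": joint angles; "qd": joint speeds; "joint_torque": joint torques, N m; "tcp_pos": TCP position; "eef_rot": TCP orientation; "contact_force": force on the tool from outside, world axes, zero at the start; "moment": the same for the moment, N m; "gripper_width": finger opening in m; "gripper_force": force on a finger pad.
Only numpy, scipy, OpenCV 4.12 (cv2) and the standard library are available. Lean on these libraries where they do the work, as an engineer would, in place of code of your own. Each camera call takes 0.05 s, during which the arm holds its last target. There are 200 camera calls.

## Working session

There is one attempt and no reset: what is moved stays moved. The work goes in short steps, Python scripts to look and compute and a tool call to move; the robot and the scene stay as the last step left them, time stands still between calls to the robot, and variables do not carry over. Pictures are saved under pics/ and viewed, at most 10 in all, crops included, and the job is handed in when it is done.

Besides the shell and the picture viewer there is one more tool, called by a JSON object that holds its "fn" and its "kwargs", one argument or row to a line. play_rows: Moves the arm, as the interface text tells. Its arguments: {"type":"object","properties":{"rows":{"type":"array","items":{"type":"array","items":{"type":"array","items":{"type":"number"}}}},"squeeze":{"type":"number"}},"required":["rows"]}

```bash
mkdir -p pics; ls; python3 - <<'E'
from plant import r
import cv2,numpy as np
s=r.get_state();print(s)
ims=[]
for n in("side","top","wrist"):
    i=r.camera_info(n);print(n,i)
    im=r.capture(n);cv2.imwrite(f"pics/{n}0.png",im[:,:,::-1])
E
```

```text
pics
{'time_s': 0.0, 'joints': array([-4.79483145e+01,  2.05926568e+01,  6.32966057e-01, -2.10355725e-02,
       -7.01330076e+01, -1.65068405e+01]), 'qd': array([-0.0153786 , -0.02317398, -0.04015833,  0.01709926, -0.00672752,
       -0.00161244]), 'joint_torque': array([ 4.12677355e-04, -5.82720888e+01,  2.93054116e+01,  6.99736789e+00,
        6.74028648e-03, -1.71280631e-04]), 'tcp_pos': array([ 0.29084645, -0.60859123,  0.22559986]), 'eef_rot': array([ 1.79905503e+02, -7.38156707e-03, -1.54462314e+02]), 'contact_force': array([ 0.26205485, -0.48427956,  0.74032767]), 'moment': array([-0.04428219,  0.03632704, -0.04209047]), 'gripper_force': 0.0, 'gripper_width': 0.08759682862806724}
side {'fovy': 45.89779251772814, 'cx': 254.65875592162843, 'cy': 184.2230531509292, 'k1': -0.038498938244269955, 'pose': array([[-0.7428786 , -0.36207632,  0.56305605, -0.25195088],
       [-0.66915167,  0.42572411, -0.60909361,  0.84923136],
       [-0.01916817, -0.82925251, -0.5585453 ,  0.78877028],
       [ 0.        ,  0.        ,  0.        ,  1.        ]])}
top {'fovy': 46.855033308358074, 'cx': 255.50577929809205, 'cy': 188.64150049120403, 'k1': 0.046052211230852604, 'pose': array([[ 0.08037811, -0.97423785,  0.210713  ,  0.25587253],
       [-0.99675968, -0.07790744,  0.02001433,  0.03381045],
       [-0.00308261, -0.21163893, -0.97734306,  1.05722163],
       [ 0.        ,  0.        ,  0.        ,  1.        ]])}
wrist {'fovy': 63.502871013525876, 'cx': 249.04604999354734, 'cy': 189.43078450758068, 'k1': -0.020534505832985515, 'pose': array([[-0.43161161,  0.86383286,  0.25981572,  0.22089363],
       [ 0.90205805,  0.41279635,  0.12605731, -0.64264472],
       [ 0.00164146,  0.28877666, -0.95739508,  0.38425323],
       [ 0.        ,  0.        ,  0.        ,  1.        ]])}
```

View pics/top0.png

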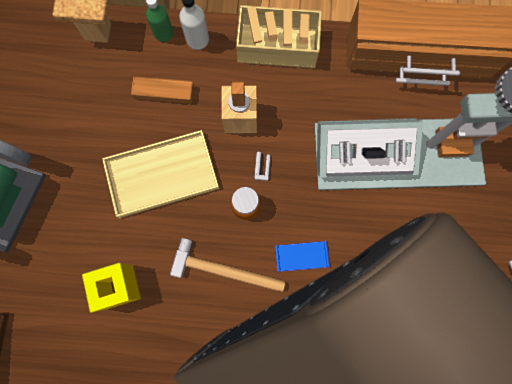

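View pics/side0.png

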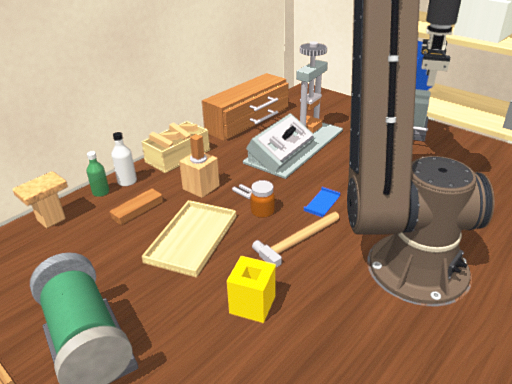

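The top view shows the driver in its stand (238,97), tray (160,173), cover with cams at (345,152) and (402,150), and the tower to the right. The side view agrees. I'll zoom in on the details.

```bash
cat > h.py <<'E'
from plant import r
import cv2,numpy as np
from scipy.spatial.transform import Rotation as Ro
def KD(n):
    i=r.camera_info(n);f=192/np.tan(np.radians(i["fovy"])/2)
    return np.array([[f,0,i["cx"]],[0,f,i["cy"]],[0,0,1]]),np.array([i["k1"],0,0,0.]),i["pose"]
def ray(n,uv,kd=None):
    K,D,P=kd or KD(n);p=cv2.undistortPoints(np.array(uv,float).reshape(-1,1,2),K,D)[:,0]
    d=np.c_[p,np.ones(len(p))]@P[:3,:3].T;return P[:3,3],d
def onz(n,uv,z,kd=None):
    o,d=ray(n,uv,kd);z=np.broadcast_to(z,len(d));return o+d*((z-o[2])/d[:,2])[:,None]
def proj(n,X,kd=None):
    K,D,P=kd or KD(n);T=np.linalg.inv(P)
    return cv2.projectPoints(np.array(X,float).reshape(-1,1,3),cv2.Rodrigues(T[:3,:3])[0],T[:3,3],K,D)[0][:,0]
def tri(a,ua,b,ub):
    o1,d1=ray(a,[ua]);o2,d2=ray(b,[ub]);d1=d1[0];d2=d2[0]
    t=np.linalg.lstsq(np.c_[d1,-d2],o2-o1,rcond=None)[0];p,q=o1+t[0]*d1,o2+t[1]*d2
    return (p+q)/2,np.linalg.norm(p-q)
E
python3 - <<'E'
import cv2
t=cv2.imread("pics/top0.png")
a=cv2.resize(t[70:200,300:500],None,fx=4,fy=4,interpolation=2)
cv2.imwrite("pics/c1.png",a)
E
python3 - <<'E'
from h import *
# tray rim outer corners, quick clicks; yellow block excluded by saturation
t=cv2.imread("pics/top0.png");h=cv2.cvtColor(t,cv2.COLOR_BGR2HSV)
for nm,lo,hi,box in [("tray",(18,40,150),(35,170,255),(95,125,225,222)),("stand",(8,40,120),(30,190,255),(215,80,262,137))]:
    x0,y0,x1,y1=box;m=np.zeros(h.shape[:2],np.uint8);m[y0:y1,x0:x1]=cv2.inRange(h,lo,hi)[y0:y1,x0:x1]
    m=cv2.morphologyEx(m,cv2.MORPH_CLOSE,np.ones((5,5)))
    c=max(cv2.findContours(m,0,1)[0],key=cv2.contourArea)
    q=cv2.approxPolyDP(cv2.convexHull(c),3,True)[:,0];print(nm,cv2.contourArea(c),q.tolist())
    print(onz("top",q,0.022 if nm=="tray" else .1).round(4).tolist())
E
```

```text
tray 6215.5 [[201, 130], [217, 187], [116, 216], [103, 158]]
[[0.6154, 0.2004, 0.022], [0.4757, 0.1472, 0.022], [0.3873, 0.3766, 0.022], [0.5252, 0.4283, 0.022]]
stand 1860.5 [[215, 85], [224, 80], [261, 85], [261, 136], [215, 134]]
[[0.7002, 0.167, 0.1], [0.7143, 0.1473, 0.1], [0.7087, 0.0605, 0.1], [0.585, 0.0508, 0.1], [0.5814, 0.1552, 0.1]]
```

View pics/c1.png

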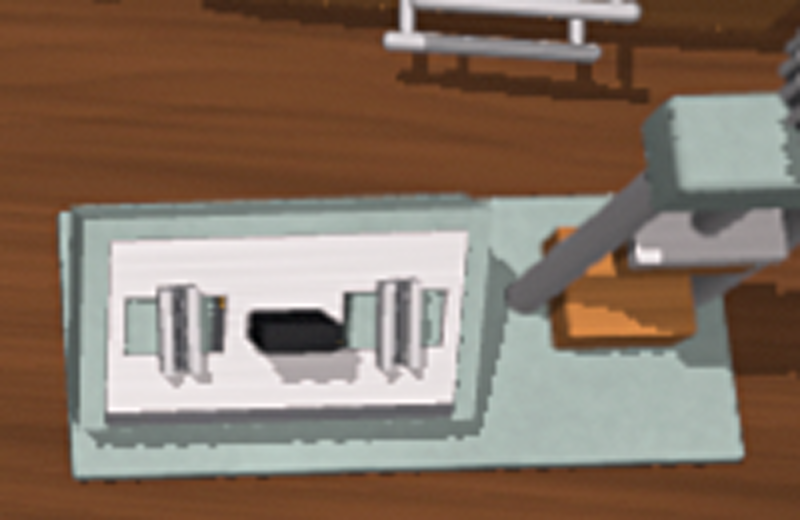

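The crop shows the cover plate corners at about (110,240), (470,232), (452,405) and (107,412). Both bars lie nearly along the slope, the handle is between the windows, and the tower's left column foot is at (515,300).

```bash
python3 - <<'E'
from h import *
c=lambda *p:[(x/4+300-.4,y/4+70-.4) for x,y in p]
P=onz("top",c((110,240),(470,232),(452,405),(107,410)),[.105,.105,.055,.055]);print(P.round(4))
up=(P[0]+P[1])/2;lo=(P[2]+P[3])/2;cc=P.mean(0);print("centre",cc, "widths",np.linalg.norm(P[0]-P[1]),np.linalg.norm(P[2]-P[3]),np.linalg.norm(up-lo))
for a,b in((1,0),(2,3)):
    d=P[b]-P[a];print("yaw",np.degrees(np.arctan2(-d[0],d[1])))
print("column foot",onz("top",c((515,305)),0.01), "base corners",onz("top",c((75,478),(742,458),(60,212)),.0))
# side view tray corners & stand
t=cv2.imread("pics/side0.png");
cv2.imwrite("pics/c2.png",np.hstack([cv2.resize(t[120:205,165:235],(490,595),interpolation=2),cv2.resize(cv2.imread("pics/top0.png")[75:140,212:265],(300,368),interpolation=2).copy() if 0 else np.vstack([cv2.resize(cv2.imread("pics/top0.png")[75:140,212:262],(300,390),interpolation=2),np.zeros((205,300,3),np.uint8)])]))
E
```

```text
[[ 0.61   -0.0969  0.105 ]
 [ 0.6301 -0.2975  0.105 ]
 [ 0.543  -0.3053  0.055 ]
 [ 0.5244 -0.107   0.055 ]]
centre [ 0.57688393 -0.20166525  0.08      ] widths 0.20158294610607147 0.1992264111854703 0.10016268216591653
yaw 5.698983600406967
yaw 5.373068164231684
column foot [[ 0.62223871 -0.35797865  0.01      ]] base corners [[ 0.49487756 -0.09731978  0.        ]
 [ 0.53915795 -0.49601114  0.        ]
 [ 0.6651796  -0.07912666  0.        ]]
```

View pics/c2.png

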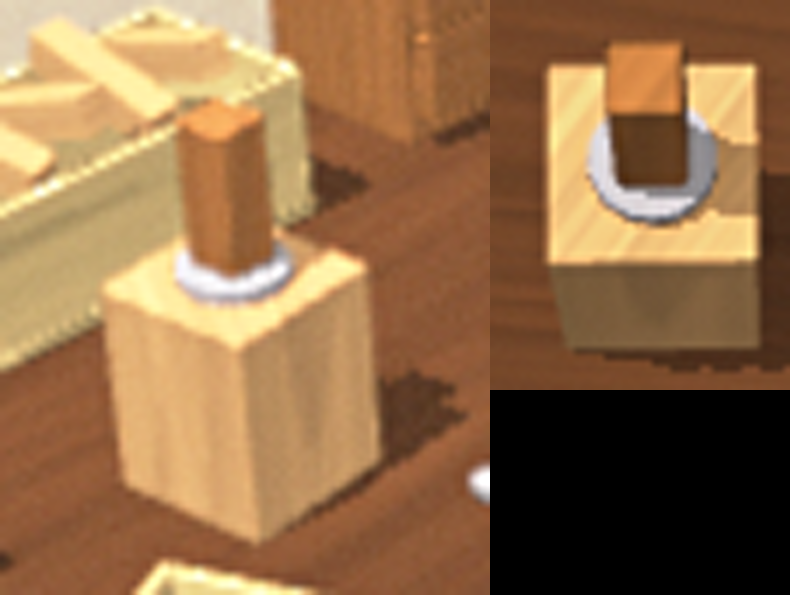

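The crops show the stand's top face and the driver's handle top, at (608–686, 42–115) in the right-hand crop.

```bash
python3 - <<'E'
from h import *
c=lambda *p:[((x-490)/6+212-.4,y/6+75-.4) for x,y in p]
S=onz("top",c((546,65),(757,65),(757,263),(548,263)),.1);H=onz("top",c((608,42),(683,42),(686,115),(611,113)),.178)
for P in(S,H):
    print(P.round(4).tolist(),P.mean(0));
    for a,b in((1,0),(2,3)):
        d=P[b]-P[a];print("yaw",np.degrees(np.arctan2(-d[0],d[1])),np.linalg.norm(d))
    for a,b in((3,0),(2,1)):
        d=P[b]-P[a];print("yaw",np.degrees(np.arctan2(d[1],d[0])),np.linalg.norm(d))
# collar
# tray from corners
T=onz("top",[[201, 130], [217, 187], [116, 216], [103, 158]],.022);print("tray",T.mean(0),[np.degrees(np.arctan2(*(T[i]-T[i+1])[1::-1])) for i in range(3)],[np.linalg.norm(T[i]-T[i+1]) for i in range(3)])
# jar lid
# axes of tool: test
print(Ro.from_euler('xyz',r.get_state()["eef_rot"],degrees=True).as_matrix().round(3))
E
```

```text
[[0.7002, 0.1531, 0.1], [0.7067, 0.0717, 0.1], [0.6261, 0.0653, 0.1], [0.6197, 0.1446, 0.1]] [0.66317524 0.10869184 0.1       ]
yaw 4.57695984176315 0.08164363595692092
yaw 4.575194893449629 0.0796324570149548
yaw 6.018738257647994 0.08096615013229028
yaw 4.595378499543832 0.08094297415354101
[[0.6745, 0.1222, 0.178], [0.6767, 0.0956, 0.178], [0.6491, 0.0922, 0.178], [0.6477, 0.1187, 0.178]] [0.66199549 0.10719625 0.178     ]
yaw 4.580187051378697 0.026704284377176812
yaw 2.946379034696038 0.026573246777167325
yaw 7.462690311195087 0.02703867319291631
yaw 7.092050459493141 0.027788805348301773
tray [0.50091531 0.28812025 0.022     ] [np.float64(20.876623283497636), np.float64(-68.93138657373594), np.float64(-159.41472371821223)] [np.float64(0.1494866489935422), np.float64(0.2458463440244709), np.float64(0.1472417566399029)]
[[-0.902 -0.431 -0.001]
 [-0.431  0.902  0.001]
 [ 0.     0.001 -1.   ]]
```

```bash
cat >> h.py <<'E'
def go(*targets):
    "targets (x,y,z,yaw) world -> shares from the pose now"
    s=r.get_state();R=Ro.from_euler('xyz',s["eef_rot"],degrees=True).as_matrix();y0=s["eef_rot"][2]
    print("t",round(s["time_s"],2),"tcp",s["tcp_pos"].round(4),"rot",s["eef_rot"].round(2),"F",s["contact_force"].round(1),"w",round(s["gripper_width"],4),"gf",round(float(s["gripper_force"]),1),"j",s["joints"].round(0))
    for t in targets:
        d=R.T@(np.array(t[:3])-s["tcp_pos"]);dy=(t[3]-y0+180)%360-180
        print(t,"->",(d/.5).round(4),round(-np.radians(dy)/1.5,4),"dist",np.linalg.norm(d).round(3))
E
python3 - <<'E'
from h import *
go((.45,-.30,.36,-110),(.58,0.,.36,-84.5),(.662,.1075,.30,-84.5))
E
```

```text
t 0.15 tcp [ 0.2909 -0.6087  0.2258] rot [ 1.7993e+02 -1.0000e-02 -1.5446e+02] F [-0.9  0.2 -0.1] w 0.0875 gf 0.0 j [-48.  21.   1.  -0. -70. -17.]
(0.45, -0.3, 0.36, -110) -> [-0.5533  0.4203 -0.2679] -0.5173 dist 0.372
(0.58, 0.0, 0.36, -84.5) -> [-1.0466  0.8495 -0.2674] -0.814 dist 0.687
(0.662, 0.1075, 0.3, -84.5) -> [-1.2872  0.9727 -0.1473] -0.814 dist 0.81
```

{"fn": "play_rows", "kwargs": {
  "rows": [
    [[0,-0.02,0.02,-0.08,-0.05],[0,-0.08,0.07,-0.15,-0.12],[0,-0.16,0.12,-0.2,-0.19],[0,-0.24,0.18,-0.25,-0.26],[0,-0.32,0.24,-0.27,-0.33],[0,-0.4,0.3,-0.27,-0.4],[0,-0.47,0.36,-0.27,-0.46],[0,-0.55,0.42,-0.27,-0.52]]
  ]
}}

```text
time_s: 0.82
tcp_pos: [0.4199, -0.3571, 0.3595]
eef_rot: [-179.9, 0.0, -109.5]
contact_force: [2.1, 0.1, -0.5]
gripper_width: 0.0872
gripper_force: 0.0
```

```bash
python3 - <<'E'
from h import *
go((.56,-.02,.36,-84.5),(.61,.12,.36,-84.5))
E
```

```text
t 0.82 tcp [ 0.4199 -0.3571  0.3595] rot [-179.94    0.   -109.52] F [ 2.1  0.1 -0.5] w 0.0872 gf 0.0 j [-20.   5.  -2.  -0. -82.   0.]
(0.56, -0.02, 0.36, -84.5) -> [-0.7291 -0.0388 -0.0009] -0.2912 dist 0.365
(0.61, 0.12, 0.36, -84.5) -> [-1.0264e+00 -3.9400e-02 -9.0000e-04] -0.2912 dist 0.514
```

{"fn": "play_rows", "kwargs": {
  "rows": [
    [[0,-0.08,-0.01,0,-0.06],[0,-0.16,-0.02,0,-0.12],[0,-0.25,-0.02,0,-0.18],[0,-0.34,-0.03,0,-0.24],[0,-0.43,-0.03,0,-0.29],[0,-0.52,-0.04,0,-0.291],[0,-0.61,-0.04,0,-0.291],[0,-0.7,-0.04,0,-0.291]]
  ]
}}

```text
time_s: 1.48
tcp_pos: [0.5498, -0.0534, 0.3588]
eef_rot: [-180.0, 0.0, -84.7]
contact_force: [1.1, -0.6, 0.1]
gripper_width: 0.0874
gripper_force: 0.0
```

```bash
python3 - <<'E'
from h import *
go((.662,.1075,.30,-84.5))
im=r.capture("wrist");cv2.imwrite("pics/w1.png",im[:,:,::-1])
import pickle;pickle.dump(KD("wrist"),open("w1.pkl","wb"))
E
```

```text
t 1.48 tcp [ 0.5498 -0.0534  0.3588] rot [-180.      0.    -84.75] F [ 1.1 -0.6  0.1] w 0.0874 gf 0.0 j [ 15.   6.  -2.  -0. -82. -10.]
(0.662, 0.1075, 0.3, -84.5) -> [-0.2998 -0.2528  0.1176] -0.0029 dist 0.205
```

View pics/w1.png

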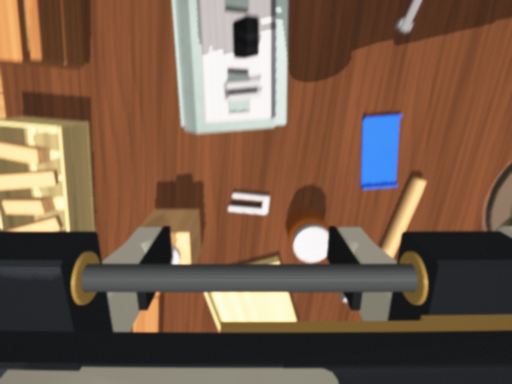

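The wrist view shows the left cam at about (240,88) with its bar along the slope. The stand is behind the fingers at lower left. I'll go on to the stand.

{"fn": "play_rows", "kwargs": {
  "rows": [
    [[0,-0.05,-0.04,0,0],[0,-0.1,-0.08,0.01,0],[0,-0.15,-0.13,0.03,0],[0,-0.2,-0.17,0.05,0],[0,-0.25,-0.21,0.08,0],[0,-0.298,-0.2535,0.11,-0.003],[0,-0.298,-0.2535,0.118,-0.003],[0,-0.298,-0.2535,0.118,-0.003]]
  ]
}}

```text
time_s: 2.2
tcp_pos: [0.6618, 0.1058, 0.2962]
eef_rot: [179.7, -0.1, -84.4]
contact_force: [-0.6, 0.7, 0.4]
gripper_width: 0.0875
gripper_force: 0.0
```

```bash
python3 - <<'E'
from h import *
go((.662,.1075,.138,-84.5))
im=r.capture("wrist");cv2.imwrite("pics/w2.png",im[:,:,::-1])
E
```

```text
t 2.2 tcp [0.6618 0.1058 0.2962] rot [ 1.797e+02 -7.000e-02 -8.441e+01] F [-0.6  0.7  0.4] w 0.0875 gf 0.0 j [ 26.  18.   7.  -0. -78. -20.]
(0.662, 0.1075, 0.138, -84.5) -> [-0.0037 -0.0023  0.3164] 0.0011 dist 0.158
```

View pics/w2.png

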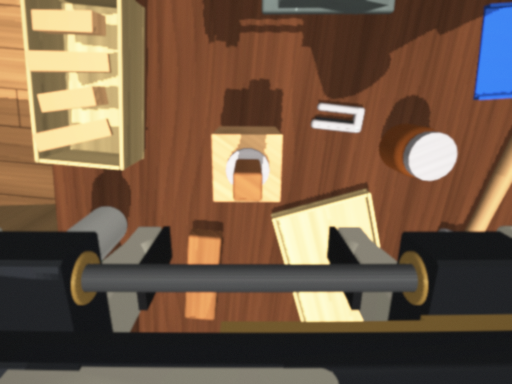

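The wrist view shows the handle top at (248,186), centred between the fingers. I'll descend and grip.

{"fn": "play_rows", "kwargs": {
  "rows": [
    [[0,-0.0037,-0.0023,0.08,0],[0,-0.0037,-0.0023,0.16,0],[0,-0.0037,-0.0023,0.24,0],[0,-0.0037,-0.0023,0.3,0],[0,-0.0037,-0.0023,0.316,0],[0,-0.0037,-0.0023,0.316,0],[0.4,-0.0037,-0.0023,0.316,0],[1,-0.0037,-0.0023,0.316,0]]
  ],
  "squeeze": 40
}}

```text
time_s: 2.92
tcp_pos: [0.6649, 0.1066, 0.1451]
eef_rot: [-179.7, 0.0, -84.5]
contact_force: [0.7, 0.0, 0.3]
gripper_width: 0.0788
gripper_force: 0.0
```

{"fn": "play_rows", "kwargs": {
  "rows": [
    [[1,0,0,0,0],[1,0,0,0,0],[1,0,0,0,0],[1,0,0,0,0],[1,0,0,0,0],[1,0,0,0,0],[1,0,0,-0.02,0],[1,0,0,-0.04,0]]
  ]
}}

```text
time_s: 3.58
tcp_pos: [0.6628, 0.1063, 0.1619]
eef_rot: [179.9, -0.0, -84.5]
contact_force: [0.9, 0.7, -1.6]
gripper_width: 0.0279
gripper_force: 40.0
```

```bash
python3 - <<'E'
from h import *
go((.662,.1075,.30,-84.5))
E
```

```text
t 3.58 tcp [0.6628 0.1063 0.1619] rot [ 1.7991e+02 -3.0000e-02 -8.4500e+01] F [ 0.9  0.7 -1.6] w 0.0279 gf 40.0 j [ 26.  23.  -5.  -0. -63. -20.]
(0.662, 0.1075, 0.3, -84.5) -> [-0.0024  0.0018 -0.2762] 0.0 dist 0.138
```

{"fn": "play_rows", "kwargs": {
  "rows": [
    [[1,0,0,-0.07,0],[1,0,0,-0.14,0],[1,0,0,-0.21,0],[1,0,0,-0.28,0],[1,0,0,-0.3,0],[1,0,0,-0.3,0],[1,0,0,-0.3,0],[1,0,0,-0.3,0]]
  ]
}}

```text
time_s: 4.25
tcp_pos: [0.6624, 0.1065, 0.3103]
eef_rot: [179.9, -0.0, -84.5]
contact_force: [-0.4, 1.0, -3.0]
gripper_width: 0.0277
gripper_force: 40.0
```

```bash
python3 - <<'E'
from h import *
go((.58,-.05,.31,-84.5))
a=r.capture("side")[:,:,::-1];b=r.capture("top")[:,:,::-1];w=r.capture("wrist")[:,:,::-1]
cv2.imwrite("pics/s3.png",a);cv2.imwrite("pics/t3.png",b);cv2.imwrite("pics/w3.png",w)
import pickle;pickle.dump(KD("wrist"),open("w3.pkl","wb"))
p=r.get_state()["tcp_pos"]
for n in("side","top"):print(n,proj(n,[p,p-[0,0,.126]]).round(1).tolist())
q=proj("side",[p-[0,0,.09]])[0].astype(int);x0,y0=max(q[0]-40,0),max(q[1]-45,0)
c1=cv2.resize(a[y0:y0+100,x0:x0+80],None,fx=5,fy=5,interpolation=2)
q=proj("top",[p-[0,0,.09]])[0].astype(int);u0,v0=q[0]-40,max(q[1]-50,0)
c2=cv2.resize(b[v0:v0+100,u0:u0+80],None,fx=5,fy=5,interpolation=2)
print(x0,y0,u0,v0);cv2.imwrite("pics/c3.png",np.hstack([c1,c2]))
E
```

```text
t 4.25 tcp [0.6624 0.1065 0.3103] rot [179.86  -0.   -84.5 ] F [-0.4  1.  -3. ] w 0.0277 gf 40.0 j [ 26.  18.   8.  -0. -80. -20.]
(0.58, -0.05, 0.31, -84.5) -> [0.2957 0.1939 0.001 ] -0.0001 dist 0.177
side [[191.2, 92.5], [195.4, 133.6]]
top [[235.2, 55.9], [238.1, 86.1]]
154 77 197 28
```

View pics/c3.png

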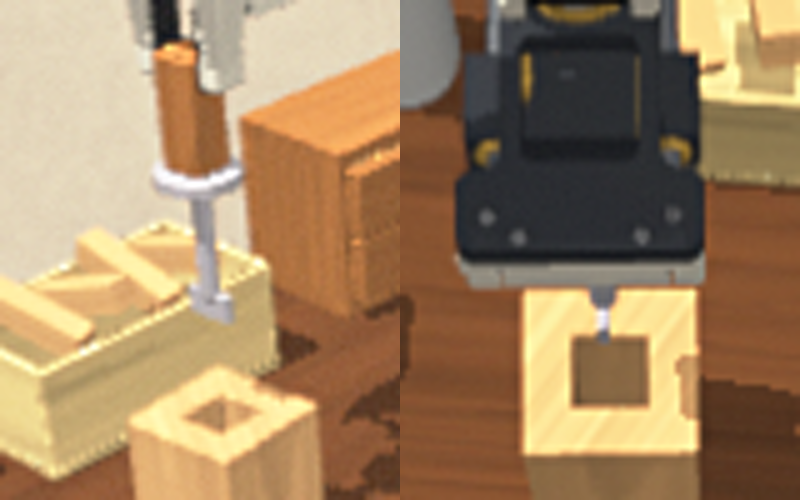

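The driver is held upright. In the side crop the blade's bottom edge runs from (192,302) to (235,320). In the top crop the blade is edge-on at (602,341), so the blade lies along world x, which is the slope direction.

```bash
python3 - <<'E'
from h import *
pt=r.get_state()["tcp_pos"]
X,e=tri("side",(235/5+154-.4,321/5+77-.4),"top",(202/5+197-.4,342/5+28-.4));print("corner -x",X,e,"rel tcp",X-pt)
X2=onz("side",[(192/5+154-.4,303/5+77-.4)],X[2]);print(X2)
# cams: predicted
a=np.radians(5.5);C=np.array([.5769,-.2017,.08]);ex=np.array([np.cos(a),np.sin(a),0]);ey=np.array([-np.sin(a),np.cos(a),0])
s30,c30=.5,.866;n=-s30*ex+c30*np.array([0,0,1]);u=c30*ex+s30*np.array([0,0,1])
im=cv2.imread("pics/t3.png");w1=cv2.imread("pics/w1.png")
import pickle;k1=pickle.load(open("w1.pkl","rb"))
for nm,sg in(("L",1),("R",-1)):
    top=C+15*n/1000+sg*.062*ey;fl=C+.005*n+sg*.062*ey
    print(nm,"floor",fl.round(4),"top ctr",top.round(4),"top px",proj("top",[top,top+.025*u,top-.025*u]).round(1).tolist(),"w1",proj("wrist",[top,top+.025*u,top-.025*u],k1).round(1).tolist())
    for lab,img,q in(("t",im,proj("top",[top])[0]),("w",w1,proj("wrist",[top],k1)[0])):
        x,y=(q-20).astype(int);print(lab,x,y)
        if y>-20:
            cv2.imwrite(f"pics/{lab}{nm}.png",cv2.resize(img[max(y,0):y+40,x:x+40],(400,10*(y+40-max(y,0))),interpolation=2))
A=[cv2.imread(f"pics/{k}.png") for k in("tL","tR")];B=cv2.imread("pics/wL.png")
cv2.imwrite("pics/c4.png",np.hstack(A)) 
E
```

```text
corner -x [0.64542391 0.10664529 0.1674461 ] 0.0045337922568233725 rel tcp [-0.01718941  0.00032098 -0.14258832]
[[0.67834089 0.10766192 0.1674461 ]]
L floor [ 0.5685 -0.1402  0.0843] top ctr [ 0.5635 -0.1407  0.093 ] top px [[344.7, 152.3], [345.3, 141.4], [344.2, 163.1]] w1 [[247.4, 83.6], [230.1, 83.3], [263.7, 83.9]]
t 324 132
w 227 63
R floor [ 0.5804 -0.2637  0.0843] top ctr [ 0.5754 -0.2641  0.093 ] top px [[400.0, 151.4], [401.0, 140.4], [399.0, 162.1]] w1 [[247.2, -25.9], [228.3, -29.9], [264.9, -22.1]]
t 379 131
w 227 -45
```

View pics/c4.png

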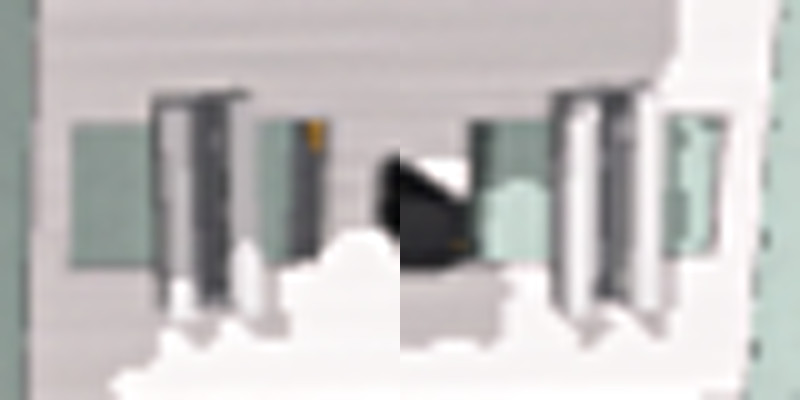

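The tip sits about 142 mm below the TCP, so the fingers gripped only the top of the handle because they closed late. I'll set the driver back in the stand and regrip lower. The cam positions match the predictions, with both bars about 4° anticlockwise.

{"fn": "play_rows", "kwargs": {
  "rows": [
    [[1,0,0,0.08,0],[1,0,0,0.16,0],[1,0,0,0.23,0],[1,0,0,0.28,0],[1,0,0,0.302,0],[1,0,0,0.302,0],[1,0,0,0.302,0],[0.6,0,0,0.302,0]]
  ]
}}

```text
time_s: 5.07
tcp_pos: [0.6636, 0.1066, 0.1614]
eef_rot: [-180.0, -0.0, -84.5]
contact_force: [0.8, 0.2, 0.7]
gripper_width: 0.031
gripper_force: 0.0
```

{"fn": "play_rows", "kwargs": {
  "rows": [
    [[0.4,0,0,0,0],[0.4,0,0,0,0],[0.4,0,0,0,0],[0.4,0,0,0.03,0],[0.4,0,0,0.068,0],[0.4,0,0,0.068,0],[1,0,0,0.068,0],[1,0,0,0.068,0]]
  ],
  "squeeze": 60
}}

```text
time_s: 5.73
tcp_pos: [0.6638, 0.1065, 0.1278]
eef_rot: [-179.9, -0.0, -84.5]
contact_force: [0.2, -0.3, -0.3]
gripper_width: 0.0441
gripper_force: 0.0
```

{"fn": "play_rows", "kwargs": {
  "rows": [
    [[1,0,0,0,0],[1,0,0,0,0],[1,0,0,0,0],[1,0,0,0,0],[1,0,0,0,0],[1,0,0,0,0],[1,0,0,0,0],[1,0,0,0,0]]
  ]
}}

```text
time_s: 6.4
tcp_pos: [0.6636, 0.1066, 0.1279]
eef_rot: [-179.9, 0.0, -84.5]
contact_force: [-1.1, 1.1, 6.9]
gripper_width: 0.0278
gripper_force: 60.0
```

```bash
python3 - <<'E'
from h import *
go((.662,.1065,.31,-84.5))
E
```

```text
t 6.4 tcp [0.6636 0.1066 0.1279] rot [-1.7992e+02  1.0000e-02 -8.4490e+01] F [-1.1  1.1  6.9] w 0.0278 gf 60.0 j [ 26.  24.  -7.   0. -59. -20.]
(0.662, 0.1065, 0.31, -84.5) -> [-1.000e-04  2.800e-03 -3.643e-01] 0.0002 dist 0.182
```

{"fn": "play_rows", "kwargs": {
  "rows": [
    [[1,0,0,-0.05,0],[1,0,0,-0.13,0],[1,0,0,-0.21,0],[1,0,0,-0.29,0],[1,0.06,0.02,-0.35,0],[1,0.13,0.06,-0.36,0],[1,0.2,0.1,-0.36,0],[1,0.27,0.14,-0.36,0]]
  ]
}}

```text
time_s: 7.07
tcp_pos: [0.6056, -0.0356, 0.3072]
eef_rot: [-180.0, 0.0, -84.5]
contact_force: [0.4, -0.7, -1.8]
gripper_width: 0.0279
gripper_force: 60.0
```

```bash
python3 - <<'E'
from h import *
go((.5641,-.1406,.255,-80.5))
E
```

```text
t 7.07 tcp [ 0.6056 -0.0356  0.3072] rot [-1.7996e+02  3.0000e-02 -8.4450e+01] F [ 0.4 -0.7 -1.8] w 0.0279 gf 60.0 j [ 15.  12.  -1.  -0. -77. -10.]
(0.5641, -0.1406, 0.255, -80.5) -> [0.2011 0.1029 0.1041] -0.046 dist 0.124
```

{"fn": "play_rows", "kwargs": {
  "rows": [
    [[1,0.05,0.025,0.0,-0.01],[1,0.1,0.05,0.02,-0.03],[1,0.15,0.075,0.04,-0.046],[1,0.19,0.1,0.06,-0.046],[1,0.2,0.103,0.08,-0.046],[1,0.2,0.103,0.1,-0.046],[1,0.2,0.103,0.104,-0.046],[1,0.2,0.103,0.104,-0.046]]
  ]
}}

```text
time_s: 7.73
tcp_pos: [0.5647, -0.1384, 0.2537]
eef_rot: [179.9, 0.0, -80.5]
contact_force: [-0.5, 0.4, -0.6]
gripper_width: 0.0278
gripper_force: 60.0
```

```bash
python3 - <<'E'
from h import *
go((.5641,-.1406,.204,-80.5))
w=r.capture("wrist")[:,:,::-1];t=r.capture("top")[:,:,::-1];s=r.capture("side")[:,:,::-1]
p=r.get_state()["tcp_pos"]
o=[]
for n,im in(("wrist",w),("side",s)):
    q=proj(n,[p-[0,0,.12]])[0].astype(int);print(n,q,"tip",proj(n,[p-[0,0,.113]]).round(1))
    k=5 if n=="side" else 3;h=400//k//2
    x,y=np.clip(q[0]-h,0,None),np.clip(q[1]-h,0,384-2*h);print(x,y)
    o.append(cv2.resize(im[y:y+2*h,x:x+2*h],(400,400),interpolation=2))
cv2.imwrite("pics/c5.png",np.hstack(o));cv2.imwrite("pics/t5.png",t)
E
```

```text
t 7.73 tcp [ 0.5647 -0.1384  0.2537] rot [ 1.799e+02  3.000e-02 -8.053e+01] F [-0.5  0.4 -0.6] w 0.0278 gf 60.0 j [  5.  11.  -9.  -0. -70.   4.]
(0.5641, -0.1406, 0.204, -80.5) -> [0.0042 0.0016 0.0993] -0.0004 dist 0.05
wrist [249 183] tip [[249.6 185.7]]
183 117
side [275 128] tip [[275.6 126.8]]
235 88
```

View pics/c5.png

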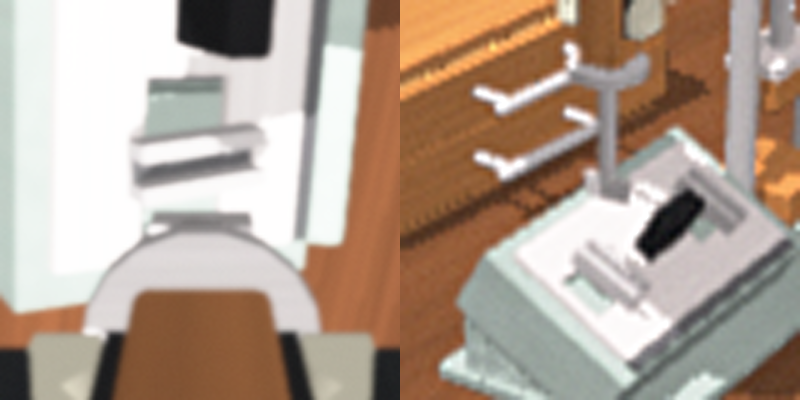

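The wrist crop shows the left cam's slot running from (140,175) to (255,155). The side crop shows the blade tip at (610,190), where I expected it.

```bash
python3 - <<'E'
from h import *
k=400/132
a=np.radians(5.5);ex=np.array([np.cos(a),np.sin(a),0]);n=-.5*ex+[0,0,.866];u=.866*ex+[0,0,.5];ey=np.array([-np.sin(a),np.cos(a),0])
F=np.array([.5685,-.1402,.0843]);th=.09
t=np.cos(th)*u+np.sin(th)*ey;m=np.cross(n,t)
f=lambda X:((proj("wrist",X)-[183,117])*k).round(0).tolist()
print("mouth ctr/ends",f([F+.01*n,F+.01*n+.025*t,F+.01*n-.025*t]))
print("top corners",f([F+.01*n+i*.025*t+j*.0105*m for i in(1,-1) for j in(1,-1)]))
print("floor",f([F]))
E
```

```text
mouth ctr/ends [[209.0, 164.0], [145.0, 174.0], [268.0, 154.0]]
top corners [[146.0, 204.0], [144.0, 144.0], [268.0, 181.0], [268.0, 125.0]]
floor [[194.0, 157.0]]
```

{"fn": "play_rows", "kwargs": {
  "rows": [
    [[1,0.003,0,0.02,0],[1,0.0067,-0.0008,0.04,0],[1,0.0067,-0.0008,0.055,0],[1,0.0067,-0.0008,0.065,0],[1,0.0067,-0.0008,0.072,0],[1,0.0067,-0.0008,0.078,0],[1,0.0067,-0.0008,0.083,0],[1,0.0067,-0.0008,0.083,0]]
  ]
}}

```text
time_s: 8.55
tcp_pos: [0.5656, -0.1423, 0.2128]
eef_rot: [180.0, 0.0, -80.6]
contact_force: [-0.5, -0.5, -1.9]
gripper_width: 0.0277
gripper_force: 60.0
```

```bash
python3 - <<'E'
from h import *
go((.5653,-.1418,.204,-80.5))
E
```

```text
t 8.55 tcp [ 0.5656 -0.1423  0.2128] rot [ 1.7997e+02  1.0000e-02 -8.0550e+01] F [-0.5 -0.5 -1.9] w 0.0277 gf 60.0 j [  5.  13. -12.  -0. -65.   4.]
(0.5653, -0.1418, 0.204, -80.5) -> [-0.0011  0.0004  0.0177] -0.0006 dist 0.009
```

No contact yet; lower 6 mm.

{"fn": "play_rows", "kwargs": {
  "rows": [
    [[1,0,0,0.002,0],[1,0,0,0.004,0],[1,0,0,0.006,0],[1,0,0,0.008,0],[1,0,0,0.01,0],[1,0,0,0.012,0],[1,0,0,0.012,0],[1,0,0,0.012,0]]
  ]
}}

```text
time_s: 9.22
tcp_pos: [0.5657, -0.1423, 0.2072]
eef_rot: [180.0, 0.0, -80.5]
contact_force: [0.2, 0.4, -1.3]
gripper_width: 0.028
gripper_force: 60.0
```

{"fn": "play_rows", "kwargs": {
  "rows": [
    [[1,0,0,0.001,0],[1,0,0,0.002,0],[1,0,0,0.003,0],[1,0,0,0.004,0],[1,0,0,0.004,0],[1,0,0,0.004,0],[1,0,0,0.004,0],[1,0,0,0.004,0]]
  ]
}}

```text
time_s: 9.88
tcp_pos: [0.5657, -0.1423, 0.2053]
eef_rot: [-180.0, -0.0, -80.5]
contact_force: [-0.9, 0.2, -1.8]
gripper_width: 0.0277
gripper_force: 60.0
```

{"fn": "play_rows", "kwargs": {
  "rows": [
    [[1,0,0,0,-0.05],[1,0,0,0,-0.1],[1,0,0,0,-0.16],[1,0,0,0,-0.22],[1,0,0,0,-0.28],[1,0,0,0,-0.34],[1,0,0,0,-0.4],[1,0,0,0,-0.46]]
  ]
}}

```text
time_s: 10.55
tcp_pos: [0.5671, -0.1426, 0.2059]
eef_rot: [-179.9, -0.1, -40.8]
contact_force: [2.3, 0.1, -1.2]
gripper_width: 0.0277
gripper_force: 60.0
```

```bash
python3 - <<'E'
from h import *
go((.5656,-.1423,.2042,5.5))
print(r.get_state()["moment"])
w=r.capture("wrist")[:,:,::-1];t=r.capture("top")[:,:,::-1];s=r.capture("side")[:,:,::-1]
for n,i in(("w6",w),("t6",t),("s6",s)):cv2.imwrite(f"pics/{n}.png",i)
E
```

```text
t 10.55 tcp [ 0.5671 -0.1426  0.2059] rot [-1.7991e+02 -1.4000e-01 -4.0760e+01] F [ 2.3  0.1 -1.2] w 0.0277 gf 60.0 j [  5.  13. -13.   0. -64.  44.]
(0.5656, -0.1423, 0.2042, 5.5) -> [-0.0027  0.0016  0.0034] -0.5382 dist 0.002
[-0.20624291 -1.23402425 -0.14346363]
```

{"fn": "play_rows", "kwargs": {
  "rows": [
    [[1,0,0,0,-0.06],[1,0,0,0,-0.12],[1,0,0,0,-0.18],[1,0,0,0,-0.24],[1,0,0,0,-0.3],[1,0,0,0,-0.36],[1,0,0,0,-0.42],[1,0,0,0,-0.48]]
  ]
}}

```text
time_s: 11.37
tcp_pos: [0.566, -0.1425, 0.2066]
eef_rot: [180.0, -0.1, 0.3]
contact_force: [-1.8, -0.4, 6.5]
gripper_width: 0.0279
gripper_force: 60.0
```

```bash
python3 - <<'E'
from h import *
go((.5656,-.1423,.2042,7))
print(r.get_state()["moment"])
w=r.capture("wrist")[:,:,::-1];t=r.capture("top")[:,:,::-1];s=r.capture("side")[:,:,::-1]
for n,i in(("w7",w),("t7",t),("s7",s)):cv2.imwrite(f"pics/{n}.png",i)
E
```

```text
t 11.37 tcp [ 0.566  -0.1425  0.2066] rot [ 1.7995e+02 -6.0000e-02  3.3000e-01] F [-1.8 -0.4  6.5] w 0.0279 gf 60.0 j [  5.  13. -13.   0. -64.  85.]
(0.5656, -0.1423, 0.2042, 7) -> [-0.0008 -0.0005  0.0049] -0.0776 dist 0.002
[-0.25103724  0.85888598 -0.10269847]
```

{"fn": "play_rows", "kwargs": {
  "rows": [
    [[1,0,0,0,-0.03],[1,0,0,0,-0.06],[1,0,0,0.002,-0.085],[1,0,0,0.003,-0.1],[1,0,0,0.003,-0.1],[1,0,0,0.003,-0.1],[1,0,0,0.003,-0.09],[1,0,0,0.003,-0.075]]
  ]
}}

```text
time_s: 12.18
tcp_pos: [0.565, -0.1428, 0.2059]
eef_rot: [179.9, 0.0, 6.5]
contact_force: [-4.8, 0.5, 13.0]
gripper_width: 0.0278
gripper_force: 60.0
```

{"fn": "play_rows", "kwargs": {
  "rows": [
    [[1,0,0,-0.03,0],[1,0,0,-0.06,0],[1,0,0,-0.1,0],[1,0,0,-0.1,0.05],[1,0,0,-0.1,0.13],[1,0,0,-0.1,0.2],[1,0,0,-0.1,0.28],[1,0,0,-0.1,0.36]]
  ]
}}

```text
time_s: 12.85
tcp_pos: [0.565, -0.1422, 0.2535]
eef_rot: [180.0, 0.1, -24.8]
contact_force: [-0.4, -0.3, -1.7]
gripper_width: 0.0279
gripper_force: 60.0
```

```bash
python3 - <<'E'
from h import *
go((.576,-.264,.254,-80.5))
w=r.capture("wrist")[:,:,::-1];t=r.capture("top")[:,:,::-1];s=r.capture("side")[:,:,::-1]
for n,i in(("w8",w),("t8",t),("s8",s)):cv2.imwrite(f"pics/{n}.png",i)
a=np.radians(5.5);ex=np.array([np.cos(a),np.sin(a),0]);n=-.5*ex+[0,0,.866];u=.866*ex+[0,0,.5];ey=np.array([-np.sin(a),np.cos(a),0])
# rectified patches of cam faces, side view, 1px=1mm, 60x60
def rect(nm,F,img,S=30):
    c=[F+.01*n+(i*u+j*ey)*S/1000 for i,j in((1,1),(1,-1),(-1,-1),(-1,1))]
    H=cv2.getPerspectiveTransform(proj(nm,c).astype(np.float32),np.float32([[0,0],[2*S,0],[2*S,2*S],[0,2*S]]))
    return cv2.warpPerspective(img,H,(2*S,2*S))
FL=np.array([.5685,-.1402,.0843]);FR=FL-.124*ey
for nm in("side",):
  for img in(cv2.imread("pics/side0.png"),s):
    for F in(FL,FR):
        g=cv2.cvtColor(rect(nm,F,img),cv2.COLOR_BGR2GRAY);print(cv2.resize(g,(15,15),interpolation=3)//10);print()
E
```

```text
t 12.85 tcp [ 0.565  -0.1422  0.2535] rot [ 1.7998e+02  9.0000e-02 -2.4790e+01] F [-0.4 -0.3 -1.7] w 0.0279 gf 60.0 j [  5.  11.  -9.  -0. -70.  60.]
(0.576, -0.264, 0.254, -80.5) -> [ 0.1222  0.2119 -0.0012] 0.6482 dist 0.122
[[24 24 24 24 24 24 24 24 24 24 25 24 24 24 24]
 [24 24 24 24 24 24 24 24 24 24 24 24 24 24 24]
 [24 24 24 22 22 23 23 21 21 23 24 24 24 24 24]
 [25 23 20 18 19 22 21 19 19 22 24 24 24 24 24]
 [23 21 18 17 19 21 21 19 20 22 23 24 24 24 24]
 [17 16 17 17 18 21 22 20 20 22 23 23 24 25 25]
 [18 17 16 17 18 21 22 20 19 22 23 24 24 25 24]
 [21 17 16 17 18 21 22 20 19 21 23 24 25 24 20]
 [20 17 16 17 18 21 22 20 18 21 23 24 25 24 18]
 [20 16 16 17 18 21 22 19 18 21 23 24 25 24 18]
 [20 16 16 17 18 20 21 20 18 21 23 24 25 24 18]
 [21 18 17 17 17 19 22 20 19 20 23 24 25 24 22]
 [22 20 18 17 17 19 22 21 19 20 23 24 25 25 24]
 [23 23 21 18 17 19 21 20 18 20 23 24 25 25 25]
 [25 25 22 18 16 17 18 18 18 21 23 24 25 24 25]]

[[24 24 24 24 24 24 24 24 24 24 25 25 24 21 16]
 [25 25 25 24 24 24 24 24 24 24 25 25 24 22 17]
 [25 24 23 21 21 22 22 20 21 23 24 25 24 22 17]
 [23 20
[... 1313 characters left out ...]
25 25 25 25 25 25 24 21 16]
 [24 25 25 24 24 24 24 24 24 24 24 25 24 22 17]
 [23 23 21 19 17 18 19 18 18 21 24 25 24 22 17]
 [17 15 13 13 13 15 15 13 14 18 23 25 24 22 17]
 [ 8  8  7  8 11 14 15 14 14 17 22 24 24 22 19]
 [ 3  3  3  5 10 15 15 14 14 16 18 20 22 22 20]
 [ 2  2  2  4  9 14 15 14 14 16 17 19 20 21 20]
 [ 2  2  2  3  8 14 15 14 14 16 18 18 18 18 19]
 [ 3  3  4  7 12 15 15 14 14 16 18 18 17 17 18]
 [ 9  9 10 12 13 15 15 14 14 15 17 18 18 16 16]
 [14 14 13 13 13 14 15 14 14 15 17 19 18 16 16]
 [15 14 13 13 13 14 15 14 14 15 17 18 18 16 14]
 [15 15 14 13 13 14 15 14 13 15 17 18 18 16 13]
 [18 17 14 13 13 14 15 14 14 15 18 19 18 15 12]
 [19 17 15 14 14 15 15 15 16 17 19 19 18 15 13]]
```

The rectified side view shows the left bar stopped at about 53°. The blade was 2 mm too high and rode out of the slot. I'll re-engage at that angle, deeper.

{"fn": "play_rows", "kwargs": {
  "rows": [
    [[1,0,0,0,0.06],[1,0,0,0.02,0.125],[1,0,0,0.04,0.125],[1,0,0,0.06,0.125],[1,0,0,0.075,0.125],[1,0,0,0.085,0.125],[1,0,0,0.092,0.125],[1,0,0,0.096,0.125]]
  ]
}}

```text
time_s: 13.67
tcp_pos: [0.5653, -0.1423, 0.2051]
eef_rot: [180.0, 0.1, -34.9]
contact_force: [-1.6, 0.4, -0.4]
gripper_width: 0.0279
gripper_force: 60.0
```

{"fn": "play_rows", "kwargs": {
  "rows": [
    [[1,0,0,0.001,0],[1,0,0,0.001,0],[1,0,0,0.002,0],[1,0,0,0.002,0],[1,0,0,0.003,0],[1,0,0,0.003,0],[1,0,0,0.004,0],[1,0,0,0.004,0]]
  ]
}}

```text
time_s: 14.33
tcp_pos: [0.5656, -0.1423, 0.2038]
eef_rot: [-180.0, 0.0, -35.0]
contact_force: [-3.1, 1.4, -1.7]
gripper_width: 0.0276
gripper_force: 60.0
```

{"fn": "play_rows", "kwargs": {
  "rows": [
    [[1,0,0,0,-0.04],[1,0,0,0,-0.08],[1,0,0,0.001,-0.12],[1,0,0,0.001,-0.16],[1,0,0,0.002,-0.2],[1,0,0,0.002,-0.24],[1,0,0,0.003,-0.26],[1,0,0,0.003,-0.26]]
  ]
}}

```text
time_s: 15.0
tcp_pos: [0.566, -0.1424, 0.2029]
eef_rot: [-180.0, -0.1, -12.5]
contact_force: [-3.1, -0.4, 0.1]
gripper_width: 0.0278
gripper_force: 60.0
```

{"fn": "play_rows", "kwargs": {
  "rows": [
    [[1,0,0,0,-0.04],[1,0,0,0,-0.08],[1,0,0,0.001,-0.12],[1,0,0,0.001,-0.16],[1,0,0,0.002,-0.2],[1,0,0,0.002,-0.23],[1,0,0,0.003,-0.26],[1,0,0,0.003,-0.26]]
  ]
}}

```text
time_s: 15.67
tcp_pos: [0.5662, -0.1424, 0.2012]
eef_rot: [180.0, -0.1, 9.8]
contact_force: [-2.6, 1.9, 1.7]
gripper_width: 0.028
gripper_force: 60.0
```

```bash
cat >> h.py <<'E'
a=np.radians(5.5);ex=np.array([np.cos(a),np.sin(a),0]);nn=-.5*ex+[0,0,.866];uu=.866*ex+[0,0,.5];ey=np.array([-np.sin(a),np.cos(a),0])
FL=np.array([.5685,-.1402,.0843]);FR=FL-.124*ey
def rect(nm,F,img,S=30,k=1):
    c=[F+.01*nn+(i*uu+j*ey)*S/1000 for i,j in((1,1),(1,-1),(-1,-1),(-1,1))]
    H=cv2.getPerspectiveTransform(proj(nm,c).astype(np.float32),np.float32([[0,0],[2*S*k,0],[2*S*k,2*S*k],[0,2*S*k]]))
    return cv2.warpPerspective(img,H,(2*S*k,2*S*k))
E
python3 - <<'E'
from h import *
go((.5653,-.1423,.2018,7.5))
s=r.capture("side")[:,:,::-1];cv2.imwrite("pics/s9.png",s)
print(cv2.resize(cv2.cvtColor(rect("side",FL,s),6),(15,15),interpolation=3)//10)
E
```

```text
t 15.67 tcp [ 0.5662 -0.1424  0.2012] rot [ 1.7998e+02 -7.0000e-02  9.7700e+00] F [-2.6  1.9  1.7] w 0.028 gf 60.0 j [  5.  13. -13.   0. -64.  95.]
(0.5653, -0.1423, 0.2018, 7.5) -> [-0.0018 -0.0005 -0.0012] 0.0265 dist 0.001
[[24 24 24 24 24 24 24 24 24 24 24 25 25 25 24]
 [24 24 24 24 24 24 24 24 24 24 24 25 25 24 20]
 [25 24 24 24 24 24 24 24 24 25 25 25 23 19 15]
 [25 25 25 25 25 25 25 25 25 25 25 22 18 14 14]
 [23 23 24 24 24 23 23 23 23 23 20 17 14 14 15]
 [18 19 22 23 22 22 21 18 17 16 15 14 14 15 18]
 [17 18 21 21 20 19 17 15 15 14 14 14 14 15 17]
 [14 12 12 13 13 13 13 14 14 14 14 14 15 16 14]
 [12 10 11 12 13 14 14 14 14 14 14 15 17 18 13]
 [15 17 19 18 16 16 16 16 16 15 15 16 18 17 12]
 [17 16 17 16 15 14 14 15 15 15 15 15 16 15 11]
 [14 13 13 13 13 13 13 12 11 11 13 14 16 17 15]
 [15 15 15 15 15 15 15 12 11 11 15 17 18 19 19]
 [18 17 17 17 17 17 17 16 15 15 17 19 19 19 19]
 [22 21 19 19 19 19 19 19 19 19 19 19 19 19 19]]
```

{"fn": "play_rows", "kwargs": {
  "rows": [
    [[1,0,0,-0.02,0.026],[1,0,0,-0.05,0.026],[1,0,0,-0.1,0.026],[1,0,0,-0.13,0.08],[1,0,0,-0.13,0.16],[1,0,0,-0.13,0.24],[1,0,0,-0.13,0.32],[1,0,0,-0.13,0.4]]
  ]
}}

```text
time_s: 16.38
tcp_pos: [0.5666, -0.1425, 0.2659]
eef_rot: [-180.0, -0.1, -25.2]
contact_force: [-1.2, 0.3, -1.6]
gripper_width: 0.0277
gripper_force: 60.0
```

```bash
python3 - <<'E'
from h import *
go((.5775,-.2652,.265,-80.5))
s=r.capture("side")[:,:,::-1];cv2.imwrite("pics/s10.png",s);cv2.imwrite("pics/t10.png",r.capture("top")[:,:,::-1]);cv2.imwrite("pics/w10.png",r.capture("wrist")[:,:,::-1])
g=cv2.cvtColor(rect("side",FL,s,36,2),6);print(cv2.resize(g,(18,18),interpolation=3)//10)
E
```

```text
t 16.38 tcp [ 0.5666 -0.1425  0.2659] rot [-1.7997e+02 -1.0000e-01 -2.5150e+01] F [-1.2  0.3 -1.6] w 0.0277 gf 60.0 j [  5.  11.  -8.   0. -72.  60.]
(0.5775, -0.2652, 0.265, -80.5) -> [0.1241 0.2129 0.0019] 0.644 dist 0.123
[[25 25 25 25 24 24 24 24 25 24 24 24 25 25 25 25 25 25]
 [25 25 25 24 24 24 24 25 25 25 25 25 25 25 25 25 25 25]
 [24 24 24 24 24 24 24 24 24 24 24 24 24 24 24 24 25 25]
 [24 24 24 24 24 24 24 24 24 24 24 24 24 24 24 24 25 25]
 [25 25 25 25 25 25 25 25 25 25 25 25 25 25 24 24 25 25]
 [24 24 25 24 24 24 24 24 24 24 24 24 24 24 25 25 25 24]
 [20 21 20 22 23 23 22 22 22 21 21 22 23 24 24 25 25 23]
 [17 17 18 20 23 23 22 23 22 22 22 23 23 24 23 23 24 21]
 [19 16 15 16 16 17 18 19 18 17 18 19 19 20 20 20 18 12]
 [18 14 10 10 10 11 10 10 10 10 10 10 13 20 23 22 13  5]
 [17 14 13 15 17 17 16 15 15 16 15 14 16 22 24 20 11  4]
 [18 17 17 19 22 23 22 21 22 23 22 21 21 20 18 15  8  4]
 [16 15 14 14 15 17 16 15 15 17 16 17 16 16 15 14 11 11]
 [15 14 14 14 14 14 14 14 13 11 11 12 15 17 18 18 18 19]
 [18 16 16 16 16 16 16 16 15 13 13 15 17 19 19 19 19 19]
 [23 22 22 22 22 21 21 21 20 20 20 20 19 19 19 19 19 19]
 [25 25 25 25 25 25 25 24 24 24 24 22 20 19 19 19 19 19]
 [25 25 25 25 25 25 25 25 25 25 24 22 20 19 19 19 19 19]]
```

```bash
python3 - <<'E'
from h import *
c=lambda *p:[(x/4+300-.4,y/4+70-.4) for x,y in p]
for z in (.1,.2,.24,.26,.28,.3):
    q=proj("top",[(.622,-.358,z)])[0];print(z,((q+.4-[300,70])*4).round(0),[ (np.c_[(P-FR)@ex,(P-FR)@ey].round(3)).tolist() for P in [onz("top",c((682,192),(672,98),(648,185),(645,130)),z)]])
E
```

```text
0.1 [576. 256.] [[[0.069, -0.16], [0.126, -0.161], [0.074, -0.142], [0.107, -0.144]]]
0.2 [659. 190.] [[[0.031, -0.109], [0.082, -0.11], [0.035, -0.093], [0.065, -0.095]]]
0.24 [697. 159.] [[[0.016, -0.089], [0.064, -0.09], [0.02, -0.073], [0.048, -0.075]]]
0.26 [718. 143.] [[[0.008, -0.079], [0.056, -0.079], [0.012, -0.064], [0.04, -0.065]]]
0.28 [739. 126.] [[[0.001, -0.069], [0.047, -0.069], [0.004, -0.054], [0.031, -0.055]]]
0.3 [762. 108.] [[[-0.007, -0.058], [0.038, -0.059], [-0.003, -0.044], [0.023, -0.045]]]
```

{"fn": "play_rows", "kwargs": {
  "rows": [
    [[1,0.02,0.035,0,0.08],[1,0.04,0.07,0,0.16],[1,0.06,0.105,0,0.24],[1,0.08,0.14,0,0.32],[1,0.1,0.175,0,0.4],[1,0.124,0.213,0,0.48],[1,0.124,0.213,0,0.56],[1,0.124,0.213,0,0.644]]
  ]
}}

```text
time_s: 17.2
tcp_pos: [0.5778, -0.2665, 0.2651]
eef_rot: [180.0, -0.0, -80.2]
contact_force: [0.1, 0.6, -2.9]
gripper_width: 0.0275
gripper_force: 60.0
```

{"fn": "play_rows", "kwargs": {
  "rows": [
    [[1,-0.0012,0,0.03,0],[1,-0.0012,0,0.06,0],[1,-0.0012,0,0.08,0],[1,-0.0012,0,0.09,0],[1,-0.0012,0,0.1,0],[1,-0.0012,0,0.108,0],[1,-0.0012,0,0.114,0],[1,-0.0012,0,0.119,0]]
  ]
}}

```text
time_s: 17.87
tcp_pos: [0.5778, -0.2644, 0.2064]
eef_rot: [-180.0, -0.0, -79.9]
contact_force: [0.1, 0.4, -2.8]
gripper_width: 0.0277
gripper_force: 60.0
```

{"fn": "play_rows", "kwargs": {
  "rows": [
    [[1,0,0,0,0],[1,0,0,0,0],[1,0,0,0.001,0],[1,0,0,0.001,0],[1,0,0,0.002,0],[1,0,0,0.002,0],[1,0,0,0.002,0],[1,0,0,0.002,0]]
  ]
}}

```text
time_s: 18.53
tcp_pos: [0.5775, -0.2645, 0.2054]
eef_rot: [-180.0, -0.0, -80.0]
contact_force: [0.1, 0.1, -1.4]
gripper_width: 0.0278
gripper_force: 60.0
```

{"fn": "play_rows", "kwargs": {
  "rows": [
    [[1,0.002,0,0,-0.05],[1,0.002,0,0,-0.1],[1,0.002,0,0,-0.16],[1,0.002,0,0,-0.22],[1,0.002,0,0.001,-0.28],[1,0.002,0,0.002,-0.34],[1,0.002,0,0.003,-0.4],[1,0.002,0,0.003,-0.46]]
  ]
}}

```text
time_s: 19.2
tcp_pos: [0.5797, -0.2664, 0.2055]
eef_rot: [-179.9, -0.3, -40.2]
contact_force: [3.6, -1.2, 3.1]
gripper_width: 0.0275
gripper_force: 60.0
```

```bash
python3 - <<'E'
from h import *
go((.5777,-.2657,.2036,-35))
s=r.capture("side")[:,:,::-1]
g=cv2.cvtColor(rect("side",FR,s,36,2),6);print(cv2.resize(g,(18,18),interpolation=3)//10)
E
```

```text
t 19.2 tcp [ 0.5797 -0.2664  0.2055] rot [-179.92   -0.28  -40.17] F [ 3.6 -1.2  3.1] w 0.0275 gf 60.0 j [ -7.  18.  -6.   0. -66.  57.]
(0.5777, -0.2657, 0.2036, -35) -> [-0.0039  0.0015  0.0038] -0.0601 dist 0.003
[[24 22 20 19 19 19 19 19 19 19 19 19 19 18 16 13 11 10]
 [24 21 19 19 19 19 19 19 19 19 19 19 19 18 16 13 11 11]
 [24 21 19 19 19 19 18 18 18 18 19 19 19 18 16 13 12 12]
 [24 21 19 19 17 16 15 15 16 17 18 19 20 18 14 13 13 14]
 [24 21 18 15 14 14 13 13 14 15 17 18 17 14 13 13 14 14]
 [18 14 11 11 12 13 14 14 14 14 15 14 13 13 14 14 14 13]
 [ 7  5  5  5  6  9 14 15 15 14 14 14 14 14 14 14 13 13]
 [ 3  3  3  3  4  9 14 15 15 15 15 14 15 14 14 14 14 14]
 [ 4  4  4  3  4  8 12 15 15 15 15 15 15 15 15 15 14 14]
 [ 3  3  3  3  4  8 13 15 15 14 14 14 14 14 14 14 14 14]
 [ 5  5  6  7  9 12 14 15 14 13 13 14 15 15 15 15 14 14]
 [14 13 12 12 12 13 13 14 15 14 13 14 15 16 16 15 15 14]
 [19 16 14 14 13 13 13 14 15 14 13 14 15 16 16 15 14 13]
 [19 16 15 14 13 13 12 13 14 14 14 14 15 16 16 14 12 10]
 [20 19 18 16 15 14 13 13 14 15 15 15 16 17 16 14 11  9]
 [23 23 22 19 17 15 13 13 14 15 17 18 19 18 17 13 10  9]
 [22 24 23 21 19 17 15 16 17 18 19 19 19 19 16 14 11  9]
 [23 25 24 21 19 18 18 19 19 19 19 19 19 18 17 14 11  9]]
```

{"fn": "play_rows", "kwargs": {
  "rows": [
    [[1,-0.003,0.002,-0.02,0],[1,-0.003,0.002,-0.06,0],[1,-0.003,0.002,-0.1,0.03],[1,-0.003,0.002,-0.12,0.1],[1,-0.003,0.002,-0.12,0.18],[1,-0.003,0.002,-0.12,0.25],[1,-0.003,0.002,-0.12,0.32],[1,-0.003,0.002,-0.12,0.38]]
  ]
}}

```text
time_s: 19.92
tcp_pos: [0.5753, -0.2648, 0.2635]
eef_rot: [179.9, 0.1, -73.6]
contact_force: [-0.4, -0.4, -2.3]
gripper_width: 0.0278
gripper_force: 60.0
```

```bash
python3 - <<'E'
from h import *
go((.5777,-.2657,.265,-80))
A=[]
for n in("side","top","wrist"):
    s=r.capture(n)[:,:,::-1].copy();cv2.imwrite(f"pics/{n}11.png",s)
    A.append(cv2.resize(rect(n,FR,s,36,2),(266,266),interpolation=2))
B=[cv2.resize(rect(n,FR,cv2.imread(f"pics/{n}0.png"),36,2),(266,266),interpolation=2) for n in("side","top")]
B.append(cv2.resize(rect("side",FL,cv2.imread("pics/side11.png"),36,2),(266,266),interpolation=2))
cv2.imwrite("pics/c6.png",np.vstack([np.hstack(A),np.hstack(B)]))
E
```

```text
t 19.92 tcp [ 0.5753 -0.2648  0.2635] rot [ 1.7995e+02  6.0000e-02 -7.3580e+01] F [-0.4 -0.4 -2.3] w 0.0278 gf 60.0 j [ -7.  16.  -2.  -0. -73.  24.]
(0.5777, -0.2657, 0.265, -80) -> [ 0.003  -0.0041 -0.0031] 0.0747 dist 0.003
```

View pics/c6.png

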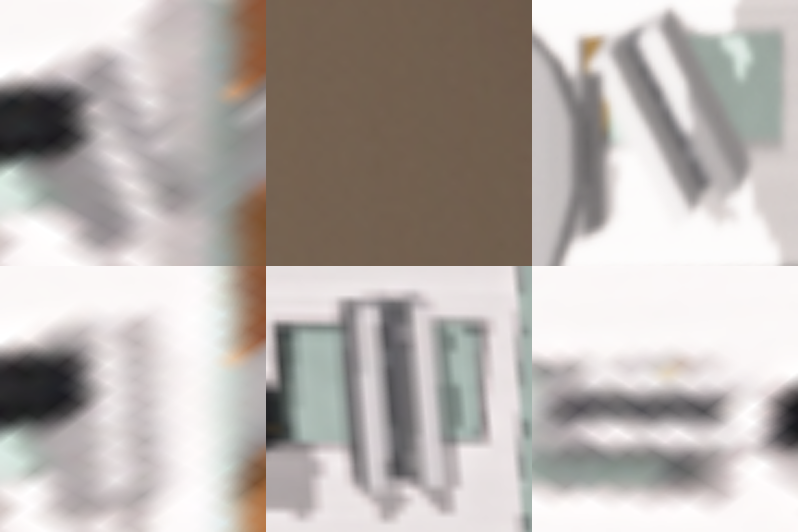

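The top-right patch (wrist camera, rectified) shows the right bar turned to about 29°, its corners at (612,55), (670,15), (745,165) and (700,205). The bottom-right patch shows the left bar lying along its window. I'll check the right cam's centre again with the arm still.

```bash
python3 - <<'E'
from h import *
old=cv2.imread("pics/c6.png")[:266,532:798]
kd=KD("wrist");s=r.capture("wrist")[:,:,::-1].copy();cv2.imwrite("pics/wrist12.png",s)
k2=KD("wrist");print(np.abs(kd[2]-k2[2]).max())
c=[FR+.01*nn+(i*uu+j*ey)*.036 for i,j in((1,1),(1,-1),(-1,-1),(-1,1))]
H=cv2.getPerspectiveTransform(proj("wrist",c,kd).astype(np.float32),np.float32([[0,0],[266,0],[266,266],[0,266]]))
new=cv2.warpPerspective(s,H,(266,266))
T=old[15:215,75:225];m=cv2.matchTemplate(new,T,5);_,v,_,l=cv2.minMaxLoc(m);print("shift",l[0]-75,l[1]-15,v)
# raw-image bar centre -> cast ray to top plane of bar
p=cv2.perspectiveTransform(np.float32([[[150+l[0]-75,110+l[1]-15]]]),np.linalg.inv(H))[0]
o,d=ray("wrist",p,kd);P0=FR+.01*nn;P=o+d[0]*(((P0-o)@nn)/(d[0]@nn));print(p,P,"off x',y'",(P-P0)@uu*1000,(P-P0)@ey*1000)
# same for left cam before turning w1/c5? check apron/cover handle in this view
g=new.astype(int);print((cv2.resize(cv2.cvtColor(new,6),(27,27),interpolation=3)//10))
E
```

```text
0.0012596250177907553
shift -1 0 0.9973273277282715
[[245.04591 167.57237]] [ 0.58118433 -0.26789366  0.0960703 ] off x',y' 6.22032064485791 -4.321521694248882
[[25 25 25 25 25 25 25 25 25 25 25 25 25 24 24 25 25 25 25 25 24 21 21 21
  21 21 21]
 [25 25 25 25 25 25 25 25 25 25 25 24 23 19 19 24 25 25 25 25 23 21 20 20
  21 20 20]
 [24 25 25 25 25 25 25 25 25 24 22 21 21 16 15 20 23 24 25 24 22 20 20 20
  20 20 20]
 [20 24 25 25 23 22 21 22 22 18 17 22 23 17 14 16 18 20 21 22 20 18 17 17
  17 19 20]
 [16 20 24 25 21 15 16 19 17 13 15 22 24 21 15 14 15 16 17 20 22 20 16 16
  16 18 20]
 [17 16 21 24 21 15 19 21 16 13 13 20 24 23 17 14 15 16 16 17 21 22 17 16
  16 18 20]
 [19 16 15 22 20 17 22 23 19 14 12 15 23 24 21 15 14 15 16 16 19 21 17 16
  16 18 20]
 [19 18 14 17 18 15 17 22 22 16 13 12 19 24 23 17 14 15 16 16 18 19 16 16
  16 18 20]
 [19 19 15 13 15 13 13 22 23 19 14 12 15 22 24 20 14 14 15 16 17 17 16 16
  16 18 20]
 [19 19 17 13 14 12 13 21 24 22 15 13 12 19 24 21 15 14 14 16 16 16 16 16
  16 18 20]
 [19 19 18 14 12 12 12 18 23 23 19 14 12 15 23 22 17 14 14 15 16 16 16 16
  16 1
[... 682 characters left out ...]
  20 20 20]
 [19 19 19 17 13 12 12 17 23 25 25 25 24 24 22 16 14 17 19 19 20 23 22 20
  20 20 20]
 [19 19 19 16 12 12 12 16 23 25 25 25 25 24 23 19 17 20 20 21 24 24 22 20
  20 20 20]
 [19 19 19 15 13 13 12 16 23 25 25 25 25 24 24 22 22 23 21 21 24 25 23 21
  20 20 20]
 [19 19 18 14 14 13 13 19 24 25 25 25 25 25 24 24 24 24 23 23 24 25 24 22
  20 20 20]
 [19 19 17 13 16 17 19 23 25 25 25 25 25 25 25 25 25 25 24 24 25 25 25 23
  21 20 20]
 [19 19 16 15 21 23 24 25 25 25 25 25 25 25 25 25 25 25 25 25 25 25 25 24
  22 21 20]
 [19 19 15 18 24 25 25 25 25 25 25 25 25 25 25 25 25 25 25 25 25 25 25 25
  24 21 21]
 [19 18 15 22 25 25 25 25 25 25 25 25 25 25 25 25 25 25 25 25 25 25 25 25
  24 21 20]]
```

```bash
python3 - <<'E'
from h import *
go((.578,-.2656,.2055,-59),(.578,-.2656,.2035,-59))
E
```

```text
t 20.12 tcp [ 0.5756 -0.265   0.2635] rot [ 1.7997e+02  3.0000e-02 -7.3000e+01] F [-0.5 -0.8 -1.7] w 0.0277 gf 60.0 j [ -7.  16.  -2.  -0. -73.  24.]
(0.578, -0.2656, 0.2055, -59) -> [ 0.0026 -0.0044  0.1161] -0.1629 dist 0.058
(0.578, -0.2656, 0.2035, -59) -> [ 0.0026 -0.0044  0.1201] -0.1629 dist 0.06
```

{"fn": "play_rows", "kwargs": {
  "rows": [
    [[1,0.0026,-0.0044,0.02,-0.08],[1,0.0026,-0.0044,0.04,-0.163],[1,0.0026,-0.0044,0.06,-0.163],[1,0.0026,-0.0044,0.08,-0.163],[1,0.0026,-0.0044,0.095,-0.163],[1,0.0026,-0.0044,0.105,-0.163],[1,0.0026,-0.0044,0.112,-0.163],[1,0.0026,-0.0044,0.116,-0.163]]
  ]
}}

```text
time_s: 20.78
tcp_pos: [0.5783, -0.2658, 0.2053]
eef_rot: [180.0, 0.0, -59.1]
contact_force: [1.2, 0.1, -1.2]
gripper_width: 0.0277
gripper_force: 60.0
```

{"fn": "play_rows", "kwargs": {
  "rows": [
    [[1,0,0,0.001,0],[1,0,0,0.002,0],[1,0,0,0.003,0],[1,0,0,0.003,0],[1,0,0,0.004,0],[1,0,0,0.004,0],[1,0,0,0.005,0],[1,0,0,0.005,0]]
  ]
}}

```text
time_s: 21.45
tcp_pos: [0.5783, -0.2658, 0.2032]
eef_rot: [180.0, 0.0, -59.1]
contact_force: [-0.5, 0.1, -1.2]
gripper_width: 0.0276
gripper_force: 60.0
```

{"fn": "play_rows", "kwargs": {
  "rows": [
    [[1,0,0,0,-0.04],[1,0,0,0,-0.08],[1,0,0,0,-0.12],[1,0,0,0,-0.16],[1,0,0,0,-0.2],[1,0,0,0,-0.24],[1,0,0,0,-0.285],[1,0,0,0,-0.285]]
  ]
}}

```text
time_s: 22.12
tcp_pos: [0.5792, -0.266, 0.2039]
eef_rot: [-180.0, -0.1, -34.4]
contact_force: [0.8, 0.7, 0.0]
gripper_width: 0.0278
gripper_force: 60.0
```

{"fn": "play_rows", "kwargs": {
  "rows": [
    [[1,0,0,0,-0.04],[1,0,0,0,-0.08],[1,0,0,0.001,-0.12],[1,0,0,0.001,-0.16],[1,0,0,0.002,-0.2],[1,0,0,0.002,-0.24],[1,0,0,0.002,-0.26],[1,0,0,0.002,-0.26]]
  ]
}}

```text
time_s: 22.78
tcp_pos: [0.5792, -0.2657, 0.2046]
eef_rot: [180.0, -0.2, -12.2]
contact_force: [-1.6, 2.3, 9.0]
gripper_width: 0.0277
gripper_force: 60.0
```

{"fn": "play_rows", "kwargs": {
  "rows": [
    [[1,0,0,0,-0.04],[1,0,0,0,-0.08],[1,0,0,0.001,-0.12],[1,0,0,0.001,-0.16],[1,0,0,0.002,-0.2],[1,0,0,0.002,-0.23],[1,0,0,0.003,-0.25],[1,0,0,0.003,-0.25]]
  ]
}}

```text
time_s: 23.45
tcp_pos: [0.5771, -0.2677, 0.2042]
eef_rot: [179.8, 0.1, 9.2]
contact_force: [-8.1, -2.4, 17.7]
gripper_width: 0.0277
gripper_force: 60.0
```

```bash
python3 - <<'E'
from h import *
go((.578,-.2656,.2012,9.8))
s=r.capture("side")[:,:,::-1]
g=cv2.cvtColor(rect("side",FR,s,36,2),6);print(cv2.resize(g,(18,18),interpolation=3)//10)
E
```

```text
t 23.45 tcp [ 0.5771 -0.2677  0.2042] rot [1.798e+02 8.000e-02 9.250e+00] F [-8.1 -2.4 17.7] w 0.0277 gf 60.0 j [ -7.  18.  -7.   0. -66. 106.]
(0.578, -0.2656, 0.2012, 9.8) -> [ 0.0025 -0.0038  0.0061] -0.0064 dist 0.004
[[24 22 20 19 19 19 19 19 19 19 19 19 18 18 16 14 11 10]
 [24 21 19 19 19 19 19 19 19 19 19 19 19 18 16 13 11 10]
 [24 21 19 19 19 19 19 19 19 19 19 19 19 18 16 14 11 10]
 [24 21 19 19 19 19 19 19 19 19 19 19 19 19 16 14 11 11]
 [24 21 19 18 18 19 19 19 19 19 19 19 19 18 15 13 12 13]
 [18 14 13 13 13 14 17 18 19 19 18 18 18 16 14 13 13 14]
 [ 7  5  5  5  6  9 14 17 17 17 16 16 16 15 14 14 14 14]
 [ 3  3  3  3  4  7 11 13 15 15 14 14 15 14 14 14 14 14]
 [ 4  3  3  3  4  6  9 11 12 13 14 14 14 14 14 14 14 13]
 [ 3  3  3  3  4  8 12 13 13 14 14 14 14 14 14 14 14 14]
 [ 4  5  6  6  9 13 14 14 15 15 14 14 14 14 15 15 14 14]
 [11 12 12 11 12 12 13 14 15 16 15 15 15 16 16 15 15 14]
 [15 15 14 14 13 12 12 12 12 13 15 15 16 16 16 15 14 13]
 [16 15 15 15 14 14 13 12 12 12 12 13 14 15 15 14 12 10]
 [20 19 18 17 16 16 16 16 15 15 14 15 16 17 16 14 11  9]
 [23 23 21 19 19 19 19 19 19 19 18 19 19 19 16 14 11  9]
 [21 24 23 21 19 19 19 19 19 19 19 19 19 18 16 14 11  9]
 [23 25 24 21 19 19 19 19 19 19 19 19 19 18 17 14 11  9]]
```

{"fn": "play_rows", "kwargs": {
  "rows": [
    [[1,0,0,-0.03,0],[1,0,0,-0.06,0],[1,0,0,-0.1,0.03],[1,0,0,-0.12,0.1],[1,0,0,-0.12,0.17],[1,0,0,-0.12,0.2],[1,0,0,-0.12,0.2],[1,0,0,-0.12,0.2]]
  ]
}}

```text
time_s: 24.17
tcp_pos: [0.5781, -0.2657, 0.2606]
eef_rot: [-180.0, 0.0, -7.9]
contact_force: [0.0, 1.1, -2.3]
gripper_width: 0.0275
gripper_force: 60.0
```

```bash
python3 - <<'E'
from h import *
s=r.capture("side")[:,:,::-1].copy();cv2.imwrite("pics/s13.png",s)
kd=KD("wrist");w=r.capture("wrist")[:,:,::-1].copy();cv2.imwrite("pics/w13.png",w)
go((.5775,-.2657,.2055,-20))
g=cv2.cvtColor(rect("side",FR,s,36,2),6);print(cv2.resize(g,(18,18),interpolation=3)//10)
g=cv2.cvtColor(rect("wrist",FR,w,36,2),6);print(cv2.resize(g,(24,24),interpolation=3)//10)
E
```

```text
t 24.27 tcp [ 0.5782 -0.2657  0.2605] rot [-1.8e+02  4.0e-02 -7.9e+00] F [-0.4  0.9 -0.8] w 0.0279 gf 60.0 j [ -7.  16.  -2.  -0. -73.  89.]
(0.5775, -0.2657, 0.2055, -20) -> [-1.3e-03  1.0e-04  1.1e-01] 0.1408 dist 0.055
[[24 24 24 24 24 24 25 25 24 22 20 19 19 18 16 13 11 10]
 [24 24 24 24 24 24 24 25 24 21 19 19 19 18 16 13 11 10]
 [24 24 24 24 24 25 25 24 22 20 19 19 19 18 16 14 11 10]
 [25 25 25 25 25 25 25 24 22 20 19 19 19 18 16 14 12 10]
 [25 25 25 24 25 25 25 24 22 20 19 19 19 18 16 14 11 10]
 [20 18 19 19 20 21 23 24 22 20 19 18 18 18 16 14 13 13]
 [ 7  6  6  7  8 13 20 23 23 21 18 17 18 18 17 16 16 15]
 [ 3  3  3  3  4  8 13 17 21 22 19 18 18 17 16 15 15 13]
 [ 4  4  3  3  3  6  9 12 13 16 17 16 16 16 16 15 14 13]
 [ 3  3  3  3  5 10 16 16 14 12 12 13 13 15 15 15 14 14]
 [ 3  5  5  7 10 16 20 22 20 17 15 13 13 14 14 15 14 14]
 [11 12 12 11 12 14 16 19 21 22 20 18 16 16 16 15 15 14]
 [15 15 14 13 13 12 12 13 13 16 19 18 17 16 16 15 14 13]
 [16 15 15 15 14 14 13 12 12 12 12 13 14 15 15 14 12 10]
 [20 21 21 20 19 19 18 16 15 14 14 15 16 17 16 14 11  9]
 [23 24 25 24 24 24 23 
[... 1249 characters left out ...]
15 15 15 18 19 19 19 19]
 [19 19 19 19 19 19 21 24 24 24 24 24 24 24 20 17 16 16 16 18 19 19 19 19]
 [19 19 19 19 19 16 17 22 23 24 24 24 24 24 23 21 19 17 17 19 19 19 19 19]
 [20 20 21 20 18 13 13 15 17 20 22 23 24 24 24 24 24 22 21 20 19 19 19 19]
 [23 23 24 23 20 14 12 12 12 13 14 17 20 22 23 24 24 24 24 23 20 19 19 19]
 [24 24 24 24 19 15 13 12 11 11 11 12 13 15 17 20 22 24 24 24 21 19 19 19]
 [24 24 21 18 14 13 13 12 12 11 11 11 11 12 12 13 16 23 25 24 22 20 19 19]
 [23 19 15 14 14 15 15 16 15 14 13 12 11 11 12 12 14 23 24 24 24 21 19 19]
 [16 15 16 17 18 18 18 18 18 17 16 15 14 12 13 14 15 21 23 22 22 20 17 16]
 [16 18 19 19 19 19 19 18 19 18 18 18 17 15 13 14 16 15 15 15 15 14 12 10]]
```

The bar is at about 70°. I'll insert again, aligned at ψ≈67°, and finish the turn.

{"fn": "play_rows", "kwargs": {
  "rows": [
    [[1,-0.0006,0,0.02,0.06],[1,-0.0006,0,0.04,0.112],[1,-0.0006,0,0.06,0.112],[1,-0.0006,0,0.08,0.112],[1,-0.0006,0,0.095,0.112],[1,-0.0006,0,0.103,0.112],[1,-0.0006,0,0.108,0.112],[1,-0.0006,0,0.11,0.112]]
  ]
}}

```text
time_s: 24.93
tcp_pos: [0.5781, -0.2658, 0.2054]
eef_rot: [180.0, 0.0, -17.5]
contact_force: [-1.3, -0.1, -1.9]
gripper_width: 0.0277
gripper_force: 60.0
```

{"fn": "play_rows", "kwargs": {
  "rows": [
    [[1,0,0,0.001,0],[1,0,0,0.002,0],[1,0,0,0.003,0],[1,0,0,0.004,0],[1,0,0,0.005,0],[1,0,0,0.006,0],[1,0,0,0.006,0],[1,0,0,0.006,0]]
  ]
}}

```text
time_s: 25.6
tcp_pos: [0.5781, -0.2657, 0.2028]
eef_rot: [-180.0, -0.0, -17.6]
contact_force: [0.3, -0.1, -1.0]
gripper_width: 0.028
gripper_force: 60.0
```

{"fn": "play_rows", "kwargs": {
  "rows": [
    [[1,0,0,0.001,0],[1,0,0,0.002,0],[1,0,0,0.003,0],[1,0,0,0.003,-0.03],[1,0,0,0.003,-0.06],[1,0,0,0.003,-0.09],[1,0,0,0.003,-0.12],[1,0,0,0.003,-0.12]]
  ]
}}

```text
time_s: 26.27
tcp_pos: [0.579, -0.2658, 0.2017]
eef_rot: [180.0, -0.1, -7.1]
contact_force: [1.1, 0.1, -1.2]
gripper_width: 0.0278
gripper_force: 60.0
```

{"fn": "play_rows", "kwargs": {
  "rows": [
    [[1,0,0,0,-0.04],[1,0,0,0,-0.08],[1,0,0,0,-0.12],[1,0,0,0,-0.16],[1,0,0,0,-0.19],[1,0,0,0,-0.19],[1,0,0,0,-0.19],[1,0,0,0,-0.19]]
  ]
}}

```text
time_s: 26.93
tcp_pos: [0.5789, -0.2657, 0.2019]
eef_rot: [180.0, -0.1, 9.0]
contact_force: [2.9, 2.1, 1.4]
gripper_width: 0.0277
gripper_force: 60.0
```

```bash
python3 - <<'E'
from h import *
go((.5775,-.2657,.2012,9.8))
s=r.capture("side")[:,:,::-1]
g=cv2.cvtColor(rect("side",FR,s,36,2),6);print(cv2.resize(g,(18,18),interpolation=3)[4:16]//10)
E
```

```text
t 26.93 tcp [ 0.5789 -0.2657  0.2019] rot [ 1.7997e+02 -1.0000e-01  8.9500e+00] F [2.9 2.1 1.4] w 0.0277 gf 60.0 j [ -7.  18.  -7.   0. -65. 106.]
(0.5775, -0.2657, 0.2012, 9.8) -> [-0.0027 -0.0005  0.0013] -0.0099 dist 0.002
[[21 19 19 19 19 19 19 19 19 19 19 19 18 16 14 13 14 14]
 [15 13 15 15 15 16 17 18 18 18 18 17 16 14 13 14 15 15]
 [ 6  5  6  6  7 10 14 16 16 16 16 15 13 13 14 15 15 15]
 [ 3  3  3  3  4  8 13 14 14 14 14 14 14 14 14 14 14 13]
 [ 4  3  3  3  4  7 10 13 13 14 14 14 14 14 14 14 13 13]
 [ 3  3  3  3  4  7 12 14 14 14 14 14 14 14 15 14 14 14]
 [ 4  6  7  9 11 15 16 16 16 15 15 14 15 16 16 15 14 15]
 [14 14 14 13 14 14 15 15 15 15 15 16 16 16 16 15 15 14]
 [15 14 13 13 12 12 12 13 12 13 13 13 14 15 15 15 14 13]
 [15 15 15 15 14 14 14 14 14 14 14 15 17 17 16 15 12 10]
 [16 17 17 17 16 17 17 17 17 17 17 18 19 18 16 14 11  9]
 [20 22 21 19 19 19 19 19 19 19 19 19 19 19 17 13 10  9]]
```

Level now. I'll lift off, check it, and head for the stand.

{"fn": "play_rows", "kwargs": {
  "rows": [
    [[1,0,0,-0.02,0.02],[1,0,0,-0.06,0.02],[1,0,0,-0.12,0.05],[1,0,0,-0.18,0.12],[1,0,0,-0.22,0.2],[1,0,0,-0.22,0.28],[1,0,0,-0.22,0.36],[1,0,0,-0.22,0.44]]
  ]
}}

```text
time_s: 27.65
tcp_pos: [0.577, -0.2657, 0.3109]
eef_rot: [180.0, 0.1, -29.2]
contact_force: [-0.3, 0.3, -2.3]
gripper_width: 0.0279
gripper_force: 60.0
```

```bash
python3 - <<'E'
from h import *
s=r.capture("side")[:,:,::-1].copy();cv2.imwrite("pics/s14.png",s)
go((.6636,.1066,.31,-84.5),(.61,-.04,.31,-84.5))
for F in(FL,FR):
    g=cv2.cvtColor(rect("side",F,s,36,2),6);print(cv2.resize(g,(18,18),interpolation=3)[4:16]//10)
E
```

```text
t 27.7 tcp [ 0.5769 -0.2657  0.3106] rot [ 1.7995e+02  1.4000e-01 -2.9680e+01] F [-0.5 -0.1 -2.3] w 0.0276 gf 60.0 j [ -7.  15.   3.  -0. -79.  67.]
(0.6636, 0.1066, 0.31, -84.5) -> [-0.2181 -0.7328  0.0011] 0.6378 dist 0.382
(0.61, -0.04, 0.31, -84.5) -> [-0.1661 -0.425   0.0012] 0.6378 dist 0.228
[[24 25 25 24 24 24 25 24 24 25 24 25 25 24 24 24 24 24]
 [24 24 24 24 24 24 24 24 24 24 24 24 24 24 24 24 24 24]
 [20 20 20 22 23 23 22 22 21 21 21 22 23 24 24 24 25 25]
 [17 17 17 20 23 23 22 23 22 21 22 22 23 23 24 24 24 23]
 [18 16 15 16 16 16 18 18 17 17 18 19 19 20 23 22 19 12]
 [18 14 10 10 10 10 10 10 10 10 10 10 13 20 24 22 13  5]
 [17 14 13 15 17 17 16 15 15 16 15 14 16 22 24 21 11  4]
 [17 17 17 19 22 23 22 21 22 23 22 21 22 23 23 19 10  5]
 [16 15 14 14 15 16 16 15 15 17 16 17 18 20 21 20 15 12]
 [15 14 14 14 14 14 14 13 13 11 11 13 16 21 24 24 22 20]
 [18 16 16 16 16 16 16 16 14 13 12 14 17 21 24 25 24 22]
 [23 22 21 22 22 21 21 21 20 19 19 20 20 22 24 25 25 24]]
[[25 25 25 25 25 25 25 25 25 25 25 25 25 24 22 16 11 10]
 [20 19 21 22 21 22 23 24 23 24 24 24 24 24 21 16 13 13]
 [ 7  7  7  9  9 13 19 21 22 22 22 22 23 23 21 19 17 16]
 [ 3  3  3  3  5 11 20 23 23 22 21 22 23 23 22 20 17 13]
 [ 4  3  3  3  4  8 12 16 16 15 15 16 17 19 20 18 14 13]
 [ 3  3  3  3  5  8 11 11 12 11 10 11 16 18 17 16 14 14]
 [ 4  6  8 11 16 20 20 20 19 18 17 17 20 22 21 18 15 14]
 [14 14 14 16 19 20 21 22 22 21 22 22 22 22 22 19 16 14]
 [15 14 13 13 13 14 13 14 14 15 16 16 18 20 20 17 14 13]
 [14 14 14 15 14 14 14 13 13 13 14 16 22 23 19 15 12 10]
 [16 17 19 19 18 17 17 17 17 16 16 18 21 23 20 15 11  9]
 [20 23 25 24 23 23 23 22 21 22 22 22 22 23 21 15 11  9]]
```

```bash
python3 - <<'E'
from h import *
s=cv2.imread("pics/s14.png")
for F,c0,c1 in((FL,-20,10),(FR,-6,10)):
    g=255-cv2.cvtColor(rect("side",F,s,36,4),6).astype(float)
    xs,ys=[],[]
    for x in range(c0,c1+1,2):
        col=g[:, (36+x)*4:(36+x)*4+8].mean(1)[22*4:46*4]
        # slot dark peak
        k=col[40-24:40+50] ; seg=np.arange(len(col));j=np.argmax(np.where((seg>32)&(seg<80),col,0));w=np.clip(col[j-12:j+13]-100,0,None);xs.append(x);ys.append(22+(j-12+(w*np.arange(25)).sum()/w.sum())/4)
    p=np.polyfit(xs,ys,1);print(np.round(ys,1),"slope deg",np.degrees(np.arctan(p[0])))
E
```

```text
[37.5 37.6 37.7 37.8 37.8 38.  38.4 38.6 38.4 38.2 38.  38.1 38.  38.2
 38.6 38.8] slope deg 1.6932601308397495
[37.  37.2 37.1 36.8 37.2 37.6 38.  37.7 37. ] slope deg 1.925893950382097
```

Both slots are within about 2° of level. Next, the driver goes back to the stand.

{"fn": "play_rows", "kwargs": {
  "rows": [
    [[1,-0.02,-0.05,0,0.08],[1,-0.04,-0.1,0,0.16],[1,-0.06,-0.15,0,0.24],[1,-0.08,-0.2,0,0.32],[1,-0.1,-0.26,0,0.4],[1,-0.12,-0.32,0,0.48],[1,-0.145,-0.37,0,0.56],[1,-0.166,-0.425,0,0.638]]
  ]
}}

```text
time_s: 28.37
tcp_pos: [0.6064, -0.0385, 0.3106]
eef_rot: [179.9, -0.0, -83.8]
contact_force: [1.0, 0.5, -2.2]
gripper_width: 0.0278
gripper_force: 60.0
```

```bash
python3 - <<'E'
from h import *
go((.6636,.1066,.25,-84.5))
E
```

```text
t 28.37 tcp [ 0.6064 -0.0385  0.3106] rot [ 1.7986e+02 -2.0000e-02 -8.3810e+01] F [ 1.   0.5 -2.2] w 0.0278 gf 60.0 j [ 15.  12.  -0.  -0. -78.  -9.]
(0.6636, 0.1066, 0.25, -84.5) -> [-0.2762 -0.1453  0.1207] 0.008 dist 0.167
```

{"fn": "play_rows", "kwargs": {
  "rows": [
    [[1,-0.06,-0.03,0,0.003],[1,-0.12,-0.06,0,0.006],[1,-0.18,-0.09,0,0.008],[1,-0.24,-0.125,0.02,0.008],[1,-0.276,-0.145,0.06,0.008],[1,-0.276,-0.145,0.1,0.008],[1,-0.276,-0.145,0.12,0.008],[1,-0.276,-0.145,0.12,0.008]]
  ]
}}

```text
time_s: 29.03
tcp_pos: [0.6621, 0.1051, 0.2475]
eef_rot: [179.6, -0.1, -84.2]
contact_force: [-0.5, 0.1, -2.3]
gripper_width: 0.0278
gripper_force: 60.0
```

```bash
python3 - <<'E'
from h import *
go((.6636,.1066,.128,-84.5))
s=r.capture("side");t=r.capture("top");p=r.get_state()["tcp_pos"]
# steel shank/blade in side view: light grey between collar and tip
for n,im in(("side",s),("top",t)):
    cv2.imwrite(f"pics/{n}15.png",im[:,:,::-1])
    hsv=cv2.cvtColor(im,cv2.COLOR_RGB2HSV)
    for z in(.06,.075,.09,.1,.105,.11):
        q=proj(n,[p-[0,0,z]])[0];y=int(round(q[1]));x0=int(q[0])-14
        row=hsv[y,x0:x0+29];m=(row[:,1]<60);xs=np.nonzero(m)[0]+x0
        print(n,z,q.round(1),"grey",xs.min() if len(xs) else None,xs.max() if len(xs) else None,len(xs))
E
```

```text
t 29.03 tcp [0.6621 0.1051 0.2475] rot [ 1.7961e+02 -1.0000e-01 -8.4190e+01] F [-0.5  0.1 -2.3] w 0.0278 gf 60.0 j [ 26.  20.   2.  -0. -73. -20.]
(0.6636, 0.1066, 0.128, -84.5) -> [-0.003  -0.0049  0.2389] 0.0036 dist 0.12
side 0.06 [195.3 130.9] grey 195 197 3
side 0.075 [195.8 135.5] grey 195 198 4
side 0.09 [196.2 140.1] grey 195 198 4
side 0.1 [196.5 143.1] grey 194 199 6
side 0.105 [196.7 144.6] grey 194 201 8
side 0.11 [196.8 146.1] grey 194 201 8
top 0.06 [238.7  84. ] grey 224 252 29
top 0.075 [239.   87.1] grey 225 253 29
top 0.09 [239.3  90.1] grey 225 253 29
top 0.1 [239.5  92.1] grey 225 253 29
top 0.105 [239.6  93.1] grey 225 253 29
top 0.11 [239.6  94. ] grey 225 253 27
```

{"fn": "play_rows", "kwargs": {
  "rows": [
    [[1,-0.003,-0.004,0.01,0.003],[1,-0.003,-0.004,0.04,0.003],[1,-0.003,-0.004,0.07,0.003],[1,-0.003,-0.004,0.1,0.003],[1,-0.003,-0.004,0.14,0.003],[1,-0.003,-0.004,0.18,0.003],[1,-0.003,-0.004,0.21,0.003],[1,-0.003,-0.004,0.225,0.003]]
  ]
}}

```text
time_s: 29.8
tcp_pos: [0.6655, 0.1067, 0.1378]
eef_rot: [179.9, -0.0, -84.6]
contact_force: [0.4, -0.1, -2.0]
gripper_width: 0.0278
gripper_force: 60.0
```

{"fn": "play_rows", "kwargs": {
  "rows": [
    [[1,0,0,0.004,0],[1,0,0,0.008,0],[1,0,0,0.01,0],[1,0,0,0.01,0],[1,0,0,0.01,0],[0.5,0,0,0.01,0],[0,0,0,0.01,0],[0,0,0,0.01,0]]
  ]
}}

```text
time_s: 30.47
tcp_pos: [0.6667, 0.1077, 0.1346]
eef_rot: [-179.9, 0.0, -84.5]
contact_force: [-1.0, -0.1, -0.8]
gripper_width: 0.0424
gripper_force: 0.0
```

{"fn": "play_rows", "kwargs": {
  "rows": [
    [[0,0,0,0,0],[0,0,0,0,0],[0,0,0,0,0],[0,0,0,-0.03,0],[0,0,0,-0.1,0],[0,0,0,-0.18,0],[0,0,0,-0.26,0],[0,0,0,-0.32,0]]
  ]
}}

```text
time_s: 31.13
tcp_pos: [0.6666, 0.1073, 0.2978]
eef_rot: [-179.8, 0.0, -84.5]
contact_force: [0.8, 1.1, 0.8]
gripper_width: 0.0871
gripper_force: 0.0
```

```bash
python3 - <<'E'
from h import *
go((.58,-.10,.31,5.5))
s=r.capture("side")[:,:,::-1].copy();t=r.capture("top")[:,:,::-1].copy();cv2.imwrite("pics/s16.png",s);cv2.imwrite("pics/t16.png",t)
a=cv2.imread("pics/side0.png")[110:205,165:235].astype(int);b=s[110:205,165:235].astype(int)
d=np.abs(a-b).max(2)>40;print("changed px stand region",d.sum(),np.argwhere(d)[:,::-1].min(0) if d.any() else '',np.argwhere(d)[:,::-1].max(0) if d.any() else '')
print("driver region",d[:50,20:40].sum())
E
```

```text
t 31.13 tcp [0.6666 0.1073 0.2978] rot [-1.7981e+02  1.0000e-02 -8.4520e+01] F [0.8 1.1 0.8] w 0.0871 gf 0.0 j [ 26.  19.   7.   0. -78. -20.]
(0.58, -0.1, 0.31, 5.5) -> [ 0.3962  0.2119 -0.0253] -1.0474 dist 0.225
changed px stand region 182 [24 24] [69 65]
driver region 45
```

```bash
python3 - <<'E'
from h import *
a=cv2.imread("pics/side0.png");b=cv2.imread("pics/s16.png")
for nm,(x0,y0,x1,y1) in dict(top=(188,132,206,145),bot=(186,148,209,164)).items():
    m=cv2.matchTemplate(b[y0-8:y1+8,x0-8:x1+8],a[y0:y1,x0:x1],5);_,v,_,l=cv2.minMaxLoc(m);print(nm,l[0]-8,l[1]-8,v)
# cover handle top in side & top (black) 
for n,im in(("side",b),("top",cv2.imread("pics/t16.png")),("side",a),("top",cv2.imread("pics/top0.png"))):
    q=proj(n,[FL-.062*ey+.033*nn])[0].astype(int);c=im[q[1]-25:q[1]+25,q[0]-30:q[0]+30]
    m=(c.max(2)<60).astype(np.uint8);k,lab,st,ce=cv2.connectedComponentsWithStats(m);i=1+np.argmax(st[1:,4]) if k>1 else 0;print(n,q,"black centroid",ce[i]+[q[0]-30,q[1]-25],st[i])
E
```

```text
top -1 0 0.9486143589019775
bot -1 0 0.9863543510437012
side [290 128] black centroid [288.54666667 132.28      ] [23 24 13 12 75]
top [374 154] black centroid [373.33653846 152.51442308] [ 18  19  24  10 208]
side [290 128] black centroid [288.51351351 132.2972973 ] [23 23 12 13 74]
top [374 154] black centroid [373.54672897 152.56074766] [ 18  19  24  10 214]
```

The driver is standing upright in its stand and the cover hasn't moved. Next I'll go to the cover handle with the fingers closing along the press's y axis, keeping the fingertips above the bars.

{"fn": "play_rows", "kwargs": {
  "rows": [
    [[0,0.05,0.03,-0.02,-0.07],[0,0.1,0.06,-0.02,-0.15],[0,0.16,0.09,-0.02,-0.23],[0,0.22,0.12,-0.02,-0.31],[0,0.28,0.15,-0.02,-0.39],[0,0.34,0.18,-0.02,-0.47],[0,0.37,0.2,-0.02,-0.55],[0,0.396,0.212,-0.025,-0.62]]
  ]
}}

```text
time_s: 31.9
tcp_pos: [0.5779, -0.1015, 0.3062]
eef_rot: [-180.0, 0.0, -31.0]
contact_force: [1.1, -0.3, -0.6]
gripper_width: 0.0876
gripper_force: 0.0
```

```bash
python3 - <<'E'
from h import *
go((.564,-.2035,.16,5.5))
E
```

```text
t 31.9 tcp [ 0.5779 -0.1015  0.3062] rot [-1.800e+02  2.000e-02 -3.098e+01] F [ 1.1 -0.3 -0.6] w 0.0876 gf 0.0 j [  9.  10.  -3.  -0. -77.  50.]
(0.564, -0.2035, 0.16, 5.5) -> [0.0812 0.1892 0.2924] -0.4244 dist 0.179
```

{"fn": "play_rows", "kwargs": {
  "rows": [
    [[0,0.02,0.05,0.02,-0.07],[0,0.04,0.1,0.06,-0.14],[0,0.06,0.14,0.12,-0.21],[0,0.081,0.189,0.18,-0.28],[0.2,0.081,0.189,0.24,-0.35],[0.2,0.081,0.189,0.292,-0.424],[0.2,0.081,0.189,0.292,-0.424],[0.2,0.081,0.189,0.292,-0.424]]
  ]
}}

```text
time_s: 32.57
tcp_pos: [0.5643, -0.2018, 0.1596]
eef_rot: [180.0, 0.2, 5.0]
contact_force: [0.4, 1.0, 1.4]
gripper_width: 0.0711
gripper_force: 0.0
```

```bash
python3 - <<'E'
from h import *
kd=KD("wrist");w=r.capture("wrist")[:,:,::-1].copy();cv2.imwrite("pics/w17.png",w)
go((.564,-.2035,.097,5.5))
Ht=FL-.062*ey+.033*nn
print("pred handle top px",proj("wrist",[Ht+i*.009*uu+j*.022*ey for i in(1,-1) for j in(1,-1)],kd).round(0).tolist())
m=(w.max(2)<55).astype(np.uint8);k,lab,st,ce=cv2.connectedComponentsWithStats(m)
for i in range(1,k):
    if st[i,4]>100:print(st[i],ce[i].round(1))
s=r.capture("side")[:,:,::-1].copy();cv2.imwrite("pics/s17.png",s)
E
```

```text
t 32.62 tcp [ 0.5656 -0.2017  0.1613] rot [ 1.7996e+02 -2.0000e-02  5.0100e+00] F [0.5 0.3 0.4] w 0.0699 gf 0.0 j [ -1.  16. -14.   0. -59.  96.]
(0.564, -0.2035, 0.097, 5.5) -> [-0.0035  0.0031  0.1287] -0.0057 dist 0.064
pred handle top px [[219.0, 213.0], [282.0, 212.0], [221.0, 228.0], [281.0, 228.0]]
[  4 147  12  50 283] [  9.1 171.2]
[ 221  177   60   49 2756] [250.3 201. ]
[159 227  27  39 645] [175.  250.4]
[312 227  29  39 677] [322.8 250.1]
[ 365  231  147   89 8927] [442.7 275.1]
[    0   232   512   152 32111] [200.4 328.3]
[157 292  15  17 192] [163.4 299.2]
[326 292  16  18 215] [334.3 299.8]
```

{"fn": "play_rows", "kwargs": {
  "rows": [
    [[0.2,-0.0015,0.003,0.03,-0.006],[0.2,-0.0015,0.003,0.06,-0.006],[0.2,-0.0015,0.003,0.085,-0.006],[0.2,-0.0015,0.003,0.105,-0.006],[0.2,-0.0015,0.003,0.118,-0.006],[0.2,-0.0015,0.003,0.127,-0.006],[0.2,-0.0015,0.003,0.128,-0.006],[0.2,-0.0015,0.003,0.128,-0.006]]
  ]
}}

```text
time_s: 33.33
tcp_pos: [0.5647, -0.2031, 0.0968]
eef_rot: [180.0, -0.0, 5.7]
contact_force: [-0.1, -0.7, 0.1]
gripper_width: 0.0698
gripper_force: 0.0
```

{"fn": "play_rows", "kwargs": {
  "rows": [
    [[0.35,0,0,0,0],[0.5,0,0,0,0],[1,0,0,0,0],[1,0,0,0,0],[1,0,0,0,0],[1,0,0,0,0],[1,0,0,0,0],[1,0,0,0,0]]
  ],
  "squeeze": 40
}}

```text
time_s: 34.0
tcp_pos: [0.5643, -0.2032, 0.0965]
eef_rot: [180.0, -0.0, 5.7]
contact_force: [-0.7, 0.5, 3.0]
gripper_width: 0.0435
gripper_force: 40.0
```

```bash
python3 - <<'E'
from h import *
p=r.get_state()["tcp_pos"]
go(tuple(p+.015*nn)+(5.5,),tuple(p+.05*nn)+(5.5,))
E
```

```text
t 34.0 tcp [ 0.5643 -0.2032  0.0965] rot [180.    -0.     5.71] F [-0.7  0.5  3. ] w 0.0435 gf 40.0 j [ -1.  20. -19.   0. -51.  97.]
(np.float64(0.5568525849354836), np.float64(-0.20387892781835107), np.float64(0.10945195564734023), 5.5) -> [-0.015  -0.0001 -0.026 ] 0.0025 dist 0.015
(np.float64(0.539433151464058), np.float64(-0.20555622848745497), np.float64(0.13976195564734023), 5.5) -> [-0.05   -0.0002 -0.0866] 0.0025 dist 0.05
```

Lift along the normal.

{"fn": "play_rows", "kwargs": {
  "rows": [
    [[1,-0.003,0,-0.005,0],[1,-0.006,0,-0.0105,0],[1,-0.01,0,-0.0175,0],[1,-0.015,0,-0.026,0],[1,-0.022,0,-0.038,0],[1,-0.03,0,-0.052,0],[1,-0.04,0,-0.069,0],[1,-0.05,0,-0.087,0]]
  ]
}}

```text
time_s: 34.67
tcp_pos: [0.5388, -0.2057, 0.1407]
eef_rot: [-180.0, 0.0, 5.7]
contact_force: [-0.0, 0.3, -2.5]
gripper_width: 0.0434
gripper_force: 40.0
```

```bash
python3 - <<'E'
from h import *
go((.50,-.15,.22,5.5),(.485,.14,.22,14),(.501,.288,.20,20.8))
s=r.capture("side")[:,:,::-1].copy();cv2.imwrite("pics/s18.png",s)
E
```

```text
t 34.67 tcp [ 0.5388 -0.2057  0.1407] rot [-1.80e+02  1.00e-02  5.71e+00] F [-0.   0.3 -2.5] w 0.0434 gf 40.0 j [ -1.  15. -19.  -0. -56.  97.]
(0.5, -0.15, 0.22, 5.5) -> [-0.0661 -0.1186 -0.1586] 0.0024 dist 0.104
(0.485, 0.14, 0.22, 14) -> [-0.0383 -0.6987 -0.1586] -0.0965 dist 0.359
(0.501, 0.288, 0.2, 20.8) -> [ 0.023  -0.9901 -0.1186] -0.1756 dist 0.499
```

The wrist force shows the cover's weight. Carry it to the tray.

{"fn": "play_rows", "kwargs": {
  "rows": [
    [[1,-0.02,0,-0.04,0],[1,-0.04,-0.02,-0.09,0],[1,-0.06,-0.06,-0.13,0],[1,-0.07,-0.12,-0.16,0],[1,-0.07,-0.18,-0.16,-0.02],[1,-0.07,-0.25,-0.16,-0.04],[1,-0.06,-0.32,-0.16,-0.06],[1,-0.06,-0.39,-0.16,-0.08]]
  ]
}}

```text
time_s: 35.38
tcp_pos: [0.4902, -0.0132, 0.2207]
eef_rot: [-180.0, -0.1, 12.6]
contact_force: [1.6, 0.1, -2.7]
gripper_width: 0.0438
gripper_force: 40.0
```

```bash
python3 - <<'E'
from h import *
go((.4804,.2802,.20,20.8),(.4804,.2802,.11,20.8))
E
```

```text
t 35.38 tcp [ 0.4902 -0.0132  0.2207] rot [-1.7999e+02 -1.2000e-01  1.2640e+01] F [ 1.6  0.1 -2.7] w 0.0438 gf 40.0 j [ 21.   3. -23.   0. -64.  81.]
(0.4804, 0.2802, 0.2, 20.8) -> [ 0.1093 -0.5768  0.0418] -0.0949 dist 0.294
(0.4804, 0.2802, 0.11, 20.8) -> [ 0.1089 -0.5768  0.2218] -0.0949 dist 0.314
```

{"fn": "play_rows", "kwargs": {
  "rows": [
    [[1,0.012,-0.06,0,-0.01],[1,0.024,-0.13,0,-0.03],[1,0.037,-0.2,0,-0.04],[1,0.05,-0.27,0,-0.06],[1,0.064,-0.34,0,-0.07],[1,0.078,-0.41,0,-0.08],[1,0.092,-0.48,0.02,-0.09],[1,0.103,-0.545,0.04,-0.095]]
  ]
}}

```text
time_s: 36.05
tcp_pos: [0.481, 0.2649, 0.2008]
eef_rot: [-179.9, -0.2, 20.8]
contact_force: [0.0, -0.1, -3.2]
gripper_width: 0.0436
gripper_force: 40.0
```

```bash
python3 - <<'E'
from h import *
go((.4804,.2802,.20,20.8),(.4804,.2802,.09,20.8))
E
```

```text
t 36.05 tcp [0.481  0.2649 0.2008] rot [-1.7993e+02 -1.5000e-01  2.0830e+01] F [ 0.  -0.1 -3.2] w 0.0436 gf 40.0 j [ 49.  10. -18.   0. -62.  62.]
(0.4804, 0.2802, 0.2, 20.8) -> [ 0.0096 -0.029   0.0017] 0.0003 dist 0.015
(0.4804, 0.2802, 0.09, 20.8) -> [ 0.0091 -0.0287  0.2217] 0.0003 dist 0.112
```

{"fn": "play_rows", "kwargs": {
  "rows": [
    [[1,0.009,-0.0285,0.02,0],[1,0.009,-0.0285,0.06,0],[1,0.009,-0.0285,0.11,0],[1,0.009,-0.0285,0.16,0],[1,0.009,-0.0285,0.2,0],[1,0.009,-0.0285,0.225,0],[1,0.009,-0.0285,0.24,0],[1,0.009,-0.0285,0.245,0]]
  ]
}}

```text
time_s: 36.72
tcp_pos: [0.4798, 0.2768, 0.0763]
eef_rot: [180.0, 0.1, 20.7]
contact_force: [0.3, 0.0, -1.7]
gripper_width: 0.0436
gripper_force: 40.0
```

```bash
python3 - <<'E'
from h import *
go((.4804,.2802,.055,20.8))
s=r.capture("side");cv2.imwrite("pics/s19.png",s[:,:,::-1])
p=r.get_state()["tcp_pos"]
b=np.radians(20.8);X=np.array([np.cos(b),np.sin(b),0]);Y=np.array([-np.sin(b),np.cos(b),0]);Z=np.array([0,0,1.])
G=p+[0,0,.010]
for t in(0,15,30,40):
    c,sn=np.cos(np.radians(t)),np.sin(np.radians(t));n=-sn*X+c*Z;u=c*X+sn*Z
    print(t,proj("side",[G-.030*n+i*.05*u+j*.1*Y for i,j in((1,1),(1,-1),(-1,-1),(-1,1))]).round(0).tolist())
h=cv2.cvtColor(s,cv2.COLOR_RGB2HSV);m=((h[...,1]<40)&(h[...,2]>130)).astype(np.uint8);m[:, :120]=0;m[:,260:]=0;m[:185]=0;m[300:]=0
cs=[c for c in cv2.findContours(m,0,1)[0] if cv2.contourArea(c)>60]
for c in cs:print(cv2.contourArea(c),cv2.approxPolyDP(cv2.convexHull(c),4,True)[:,0].tolist())
E
```

```text
t 36.72 tcp [0.4798 0.2768 0.0763] rot [1.7995e+02 9.0000e-02 2.0730e+01] F [ 0.3  0.  -1.7] w 0.0436 gf 40.0 j [ 50.  18. -26.  -0. -47.  61.]
(0.4804, 0.2802, 0.055, 20.8) -> [ 0.0036 -0.0059  0.0426] -0.0008 dist 0.022
0 [[161.0, 242.0], [198.0, 197.0], [231.0, 205.0], [197.0, 252.0]]
15 [[158.0, 237.0], [196.0, 193.0], [228.0, 207.0], [194.0, 254.0]]
30 [[156.0, 232.0], [195.0, 188.0], [224.0, 209.0], [190.0, 256.0]]
40 [[156.0, 229.0], [194.0, 185.0], [221.0, 210.0], [187.0, 256.0]]
1828.5 [[225, 210], [192, 257], [159, 235], [161, 204], [207, 194]]
192.5 [[259, 196], [248, 198], [232, 188], [259, 185]]
162.0 [[201, 185], [193, 194], [175, 189]]
```

The cover is still tilted about 28°, lower edge towards −x. I'll touch that edge down, then pivot the cover flat about it with a lighter grip.

{"fn": "play_rows", "kwargs": {
  "rows": [
    [[1,0.0036,-0.006,0.008,0],[1,0.0036,-0.006,0.016,0],[1,0.0036,-0.006,0.024,0],[1,0.0036,-0.006,0.031,0],[1,0.0036,-0.006,0.038,0],[1,0.0036,-0.006,0.043,0],[1,0.0036,-0.006,0.048,0],[1,0.0036,-0.006,0.048,0]]
  ],
  "squeeze": 16
}}

```text
time_s: 37.43
tcp_pos: [0.4806, 0.2807, 0.0528]
eef_rot: [180.0, 0.0, 20.7]
contact_force: [0.7, 0.3, -2.2]
gripper_width: 0.0438
gripper_force: 16.0
```

{"fn": "play_rows", "kwargs": {
  "rows": [
    [[1,0.003,0,0.003,0],[1,0.007,0,0.005,0],[1,0.011,0,0.007,0],[1,0.015,0,0.009,0],[1,0.019,0,0.011,0],[1,0.022,0,0.0135,0],[1,0.025,0,0.016,0],[1,0.025,0,0.016,0]]
  ]
}}

```text
time_s: 38.1
tcp_pos: [0.4932, 0.2857, 0.0453]
eef_rot: [-180.0, -0.0, 20.8]
contact_force: [0.8, -0.4, 0.1]
gripper_width: 0.0442
gripper_force: 16.0
```

{"fn": "play_rows", "kwargs": {
  "rows": [
    [[1,0.004,0,0.003,0],[1,0.008,0,0.006,0],[1,0.012,0,0.01,0],[1,0.016,0,0.014,0],[1,0.019,0,0.017,0],[1,0.021,0,0.02,0],[1,0.022,0,0.022,0],[1,0.022,0,0.022,0]]
  ]
}}

```text
time_s: 38.77
tcp_pos: [0.5034, 0.2897, 0.0344]
eef_rot: [-180.0, -0.1, 20.8]
contact_force: [3.0, -0.0, 1.5]
gripper_width: 0.0439
gripper_force: 16.0
```

```bash
cat > tilt.py <<'E'
from h import *
go((.501,.288,.031,20.8))
s=r.capture("side");cv2.imwrite("pics/s20.png",s[:,:,::-1])
p=r.get_state()["tcp_pos"]
b=np.radians(20.8);X=np.array([np.cos(b),np.sin(b),0]);Y=np.array([-np.sin(b),np.cos(b),0]);Z=np.array([0,0,1.])
G=p+[0,0,.010]
for t in(0,10,20,30):
    c,sn=np.cos(np.radians(t)),np.sin(np.radians(t));n=-sn*X+c*Z;u=c*X+sn*Z
    print(t,proj("side",[G-.030*n+i*.05*u+j*.1*Y for i,j in((1,1),(1,-1),(-1,-1),(-1,1))]).round(0).tolist())
F0=np.r_[p[:2],.011]
print("flat on floor",proj("side",[F0+i*.05*X+j*.1*Y for i,j in((1,1),(1,-1),(-1,-1),(-1,1))]).round(0).tolist())
h=cv2.cvtColor(s,cv2.COLOR_RGB2HSV);m=((h[...,1]<40)&(h[...,2]>130)).astype(np.uint8);m[:, :120]=0;m[:,260:]=0;m[:185]=0;m[300:]=0
for c in cv2.findContours(m,0,1)[0]:
    if cv2.contourArea(c)>200:print(cv2.contourArea(c),cv2.approxPolyDP(cv2.convexHull(c),4,True)[:,0].tolist())
E
python3 tilt.py
```

```text
t 38.77 tcp [0.5034 0.2897 0.0344] rot [-1.7999e+02 -6.0000e-02  2.0760e+01] F [ 3.  -0.   1.5] w 0.0439 gf 16.0 j [ 49.  23. -24.   0. -43.  62.]
(0.501, 0.288, 0.031, 20.8) -> [-0.0057  0.0014  0.0067] -0.0004 dist 0.004
0 [[153.0, 253.0], [191.0, 208.0], [223.0, 216.0], [189.0, 263.0]]
10 [[151.0, 250.0], [189.0, 205.0], [221.0, 217.0], [187.0, 265.0]]
20 [[150.0, 247.0], [188.0, 202.0], [219.0, 219.0], [185.0, 266.0]]
30 [[149.0, 244.0], [187.0, 199.0], [216.0, 220.0], [182.0, 267.0]]
flat on floor [[154.0, 254.0], [191.0, 209.0], [223.0, 217.0], [189.0, 264.0]]
1662.5 [[223, 218], [189, 265], [154, 253], [154, 217], [198, 206]]
549.0 [[200, 186], [182, 207], [167, 202], [161, 185]]
```

{"fn": "play_rows", "kwargs": {
  "rows": [
    [[1,0.001,0,0.002,0],[1,0.001,0,0.004,0],[1,0.001,0,0.005,0],[1,0,0,0.005,0],[0.48,0,0,0.005,0],[0.46,0,0,0.005,0],[0.4,0,0,0.005,0],[0.3,0,0,0.005,0]]
  ]
}}

```text
time_s: 39.48
tcp_pos: [0.5021, 0.2888, 0.0313]
eef_rot: [180.0, 0.1, 20.7]
contact_force: [-0.4, -0.3, -0.6]
gripper_width: 0.0547
gripper_force: 0.0
```

{"fn": "play_rows", "kwargs": {
  "rows": [
    [[0,0,0,0,0],[0,0,0,0,0],[0,0,0,0,0],[0,0,0,-0.02,0],[0,0,0,-0.08,0],[0,0,0,-0.16,0],[0,0,0,-0.24,0],[0,0,0,-0.32,0]]
  ]
}}

```text
time_s: 40.15
tcp_pos: [0.5025, 0.2888, 0.1944]
eef_rot: [180.0, -0.0, 20.8]
contact_force: [1.9, 0.4, 0.0]
gripper_width: 0.0874
gripper_force: 0.0
```

```bash
python3 - <<'E'
from h import *
go((.3,.1,.3,20.8))
s=r.capture("side");t=r.capture("top");cv2.imwrite("pics/s21.png",s[:,:,::-1]);cv2.imwrite("pics/t21.png",t[:,:,::-1])
h=cv2.cvtColor(s,cv2.COLOR_RGB2HSV);m=((h[...,1]<40)&(h[...,2]>130)).astype(np.uint8);m[:, :120]=0;m[:,260:]=0;m[:185]=0;m[300:]=0
for c in cv2.findContours(m,0,1)[0]:
    if cv2.contourArea(c)>200:
        q=cv2.approxPolyDP(cv2.convexHull(c),4,True)[:,0];print(q.tolist(),onz("side",q,.011).round(3)[:,:2].tolist())
b=np.radians(20.8);X=np.array([np.cos(b),np.sin(b),0]);Y=np.array([-np.sin(b),np.cos(b),0]);F0=np.array([.5034,.2897,.011])
print("flat",proj("side",[F0+i*.05*X+j*.1*Y for i,j in((1,1),(1,-1),(-1,-1),(-1,1))]).round(0).tolist())
a=cv2.imread("pics/side0.png");bb=s[:,:,::-1]
for nm,(x0,y0,x1,y1) in dict(driver=(186,132,209,164),jar=(248,180,276,216),capo=(232,184,254,200),rblock=(108,190,165,222)).items():
    mm=cv2.matchTemplate(bb[y0-8:y1+8,x0-8:x1+8].copy(),a[y0:y1,x0:x1],5);_,v,_,l=cv2.minMaxLoc(mm);print(nm,l[0]-8,l[1]-8,round(v,3))
E
```

```text
t 40.15 tcp [0.5025 0.2888 0.1944] rot [179.99  -0.    20.76] F [1.9 0.4 0. ] w 0.0874 gf 0.0 j [ 49.  13. -14.   0. -63.  62.]
(0.3, 0.1, 0.3, 20.8) -> [-0.5126  0.2096 -0.2111] -0.0005 dist 0.296
[[223, 217], [190, 265], [155, 255], [191, 207]] [[0.49, 0.179], [0.416, 0.366], [0.51, 0.4], [0.593, 0.207]]
flat [[154.0, 254.0], [191.0, 209.0], [223.0, 217.0], [189.0, 264.0]]
driver 1 -8 0.223
jar 0 0 0.924
capo 0 0 0.889
rblock 0 0 0.996
```

{"fn": "play_rows", "kwargs": {
  "rows": [
    [[0,0,0,-0.08,0],[0,0,0,-0.16,0],[0,-0.02,0.02,-0.22,0],[0,-0.06,0.05,-0.26,0],[0,-0.1,0.09,-0.3,0],[0,-0.12,0.1,-0.3,0],[0,-0.12,0.1,-0.3,0],[0,-0.12,0.1,-0.3,0]]
  ]
}}

```text
time_s: 40.92
tcp_pos: [0.464, 0.2208, 0.3426]
eef_rot: [-179.9, -0.1, 20.7]
contact_force: [0.2, -0.1, -0.3]
gripper_width: 0.0875
gripper_force: 0.0
```

```bash
python3 - <<'E'
from h import *
s=r.capture("side")[:,:,::-1].copy();t=r.capture("top")[:,:,::-1].copy();cv2.imwrite("pics/s22.png",s);cv2.imwrite("pics/t22.png",t)
for n,a,bb,boxes in(("side",cv2.imread("pics/s16.png"),s,dict(driver=(186,132,209,164))),("top",cv2.imread("pics/top0.png"),t,dict(driver=(226,80,252,112)))):
    for nm,(x0,y0,x1,y1) in boxes.items():
        mm=cv2.matchTemplate(bb[y0-8:y1+8,x0-8:x1+8].copy(),a[y0:y1,x0:x1],5);_,v,_,l=cv2.minMaxLoc(mm);print(n,nm,l[0]-8,l[1]-8,round(v,3))
for F in(FL,FR):
    print(cv2.resize(cv2.cvtColor(rect("side",F,s,36,2),6),(18,18),interpolation=3)[3:16]//10)
E
```

```text
side driver 0 0 0.999
top driver -1 -1 0.934
[[22 22 22 22 22 22 22 22 19 14 10  9  9 10 11  9  8  8]
 [22 22 22 22 22 22 22 22 20 15 13 15 16 16 14 11  9  8]
 [22 22 22 22 22 22 22 22 21 20 20 21 21 21 20 16 12 10]
 [22 22 22 22 23 23 23 23 23 22 22 22 22 23 22 21 16 13]
 [21 20 20 21 23 23 23 24 23 23 23 24 24 24 24 22 18 14]
 [19 17 15 16 17 17 18 19 18 17 18 19 19 21 22 22 17 14]
 [18 14 10 10 10 11 10 10 10 10 10 10 12 16 20 20 18 19]
 [18 15 13 15 17 17 16 15 15 16 16 15 16 21 22 21 21 21]
 [18 17 18 20 22 23 22 21 22 23 23 22 23 23 23 23 22 21]
 [16 16 14 14 15 17 16 15 16 17 17 17 17 19 20 21 22 21]
 [15 15 14 14 14 14 14 14 13 11 10 10 12 15 18 20 21 21]
 [15 15 15 15 15 15 15 15 14 12 11 11 14 16 18 20 21 21]
 [16 15 15 15 15 15 15 15 14 13 13 14 15 15 17 20 21 21]]
[[22 22 22 22 22 22 22 22 22 22 22 22 22 22 22 20 15 11]
 [22 22 22 22 22 22 22 22 22 22 22 22 22 22 22 19 14 11]
 [22 22 22 22 22 22 22 22 22 22 22 22 22 22 22 20 15 14]
 [22 21 21 22 23 23 23 23 23 23 23 23 23 23 23 21 19 17]
 [20 19 19 21 22 22 23 23 23 23 22 23 23 23 23 22 20 18]
 [18 15 13 12 13 15 15 16 16 16 16 17 17 19 21 22 20 18]
 [16 12 10 11 13 13 12 12 12 11 10 11 15 18 21 21 19 18]
 [17 16 17 20 21 21 20 20 20 18 17 17 20 23 23 22 19 17]
 [18 17 17 18 20 20 21 22 22 22 22 23 22 23 23 22 18 16]
 [15 14 14 13 13 14 14 15 15 16 17 17 17 19 21 21 17 13]
 [15 15 15 15 14 14 14 14 14 14 14 15 19 21 22 20 15 10]
 [16 15 15 15 15 15 15 15 15 15 15 16 20 22 22 19 13 10]
 [16 15 15 15 15 15 15 15 15 15 15 16 20 22 22 18 14 12]]
```

```bash
python3 -c "
from plant import r
print(r.close_job())"
```

```text
the job is handed in; nothing more can be done
None
```

I turned both cams anticlockwise with the driver, stood it back in its wooden stand, laid the cover flat and handle up in the tray, and handed the job in at about 41 s. By the camera the left bar lies along its window and the right is perhaps 2–4° short of it; the blade slipped out of the slots three times on the way, and the jar, capo and radius block showed no movement.

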